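# Pack four loose sherds into the foam pads cut for them

## Robot

A 6-joint arm with a two-finger parallel gripper is mounted at the origin on a cart in front of the work surface, level with it; the furniture and walls round the work are solid. World frame = base frame: x ahead of the robot, y to its left, z up, the work surface at z = 0. Lengths are in m, angles in rad, forces in N, time in s.
With the tool pointing down it reaches from about 0.375 to 0.975 m from the base axis. Payload 3.8 kg.
Tool frame: the origin (TCP) lies at the very end of the fingers, on their centre line; the grasp point (between the pads) lies bot.grasp_offset behind it (bot.grasp_offset is the distance from the TCP to the grasp point, in m); y points along the fingers, x is the direction in which the jaws open and shut, and the axes are right-handed (so a half turn about y gives the same grasp; the last joint's range is limited). The gripper opens to 85 mm and grips with 20 to 120 N. Pads are 22 mm wide; open, the fingers measure 114 mm over their backs; the gripper's body (76 mm by 85 mm) begins 54 mm behind the grasp point. The pads swing forward as they close: fully open they stand 13 mm farther back than shut.
Start: joints at [-1.368, 0.264, 1.604, -0, 1.274, -0.037], TCP at [0.16, -0.656, 0.231] pointing down, gripper open.
Joint ranges: [-2.63, 2.63], [-0.94, 2.18], [0.31, 2.57], [-1.31, 4.45], [0, 2.66], [-2.55, 2.55]. Speed limits (rad/s): [2.57, 2.57, 3.14, 3.14, 3.14, 3.14].

## Interface

Orientations are given as a rotation vector (axis times angle).
In Python, from workcell import sensors, read_camera, job, bot gives the robot as it stands.
- The arm moves only by the tool arm_command, never from a script. Its argument "deltas" is a list of rows, each a list of 4 numbers: the shift along the tool's x, y, z in m, then the turn about the tool's y in rad. A call has 1 to 20 rows; each row shifts and turns the commanded pose from where the row before left it, along the tool's axes as they then stand; what a row does not reach is not made up. A row lasts 1/8 s, in which the tool goes at most 62.5 mm and 10.7 degrees, less where a joint would pass 70% of its speed; a pose out of reach is approached as far as the arm can. A call is refused whole if a number of a shift passes 0.0625 or a number of a turn 0.188, either way. A call with a gripper value outside its range is refused whole. "fingers" is the finger opening in m, from 0 to 0.0854, set as the call begins (left out, the last holds). The fingers move at their own pace and stop on an object; "newtons" is the grip in N (left out, the last holds). Time passes only in rows, so rows that do not move let the fingers close. It gives the time, the measured TCP pose, the force and the opening at its end, in the units of the state.
- sensors.read_state(): the state, without advancing time (a new reading comes with each control period).
- read_camera(name): name is "scene" or "top" or "wrist"; returns a dict with "color" (420x560x3 uint8, red, green, blue), "vfov" (degrees; the focal length in pixels is half the picture's height over the tangent of half this angle, whatever the lens; pixels are square), "cx", "cy" (the principal point, pixels), "R" (3x3) and "t" (3): a world point X has camera coordinates R X + t; the wrist camera has in their place "T_tool_cam" (4x4, takes a point from camera to tool coordinates, whose origin is the TCP and whose axes are the tool frame's). Camera axes: x right, y down, z forward; pixel columns grow to the right and rows downward; lengths in m; the calibration is good to about 2 mm. The wrist camera is an equidistant fisheye: a pixel r from the principal point sees the ray r / f radians off the axis. A picture is of the moment at which its call begins: read the wrist's pose just before it. There is no depth.
- job.finish_job(): hands the job in, once; it reports no verdict.
The state is a dict: "time": time; "q": joint angles; "joint_vel": joint speeds; "joint_torque": joint torques, N m; "tool_pos": TCP position; "tcp_rot": TCP orientation; "wrist_force": force on the tool from outside, world axes, zero at the start; "torque": the same for the moment, N m; "width": opening from 0.0 (shut) to 1.0 (fully open).
Only numpy, scipy, OpenCV 4.12 (cv2) and the standard library are available. Lean on these libraries where they do the work, as an engineer would, in place of code of your own. Each camera call takes 0.05 s, during which the arm holds its last target.

## Task

Pack the four pot sherds that lie in a row across the bench in front of you into the four empty foam storage pads behind them, each into the one cut-out made for its size and shape, lying flat on the white floor of the cut-out. They are brittle: lower each one gently into place, do not drop it, and leave the sherd that is already packed in the smaller pad over on the right as it is; the spread of sherds on the right is not part of the job.

Things in the scene. Friction and masses are not known exactly. Their poses are not given: they have to be found in the camera images.
- sherd_broad: Loose grey-brown pot sherd of the front row of four, the largest: long and broad, 48 x 84 x 13 mm (own x, y, z), flat on the table, its long (y) axis within 0.4 rad of world y. About 55 g. Grip it across its own x, where it is about 44 mm wide at the middle. Origin: under the centre of its outline, at its lowest level; z up.
- sherd_slim: Loose grey-brown pot sherd of the front row of four, long and slim, 32 x 72 x 14 mm (own x, y, z), flat on the table, its long (y) axis within 0.4 rad of world y. About 55 g. Grip it across its own x, where it is about 29 mm wide at the middle. Origin: under the centre of its outline, at its lowest level; z up.
- sherd_square: Loose grey-brown pot sherd of the front row of four, about as long as wide, 51 x 53 x 11 mm (own x, y, z), flat on the table, its x axis within 0.4 rad of world y. About 50 g. Grip it across its own y, where it is about 50 mm wide at the middle. Origin: under the centre of its outline, at its lowest level; z up.
- sherd_small: Loose grey-brown pot sherd of the front row of four, the smallest, 31 x 42 x 12 mm (own x, y, z), flat on the table, its longer (y) axis within 0.4 rad of world y. About 20 g. Grip it across its own x, where it is about 27 mm wide at the middle. Origin: under the centre of its outline, at its lowest level; z up.
- pad_broad: Fixed foam pad 116x81x20 mm (x,y,z), one of four in the back row, 20 mm or more apart. In its middle a 96x60 mm (x,y) cut-out through the grey foam to the white floor, 8 mm above the table; foam top at 20 mm. A 38 mm wide finger channel, equally deep, crosses the middle along y, open at both edges. For the long broad sherd, sherd y along pad x, either way round. Origin: centre of underside; z up.
- pad_slim: Fixed foam pad 116x81x20 mm (x,y,z), one of four in the back row, 20 mm or more apart. In its middle a 84x44 mm (x,y) cut-out through the grey foam to the white floor, 8 mm above the table; foam top at 20 mm. A 38 mm wide finger channel, equally deep, crosses the middle along y, open at both edges. For the long slim sherd, sherd y along pad x, either way round. Origin: centre of underside; z up.
- pad_square: Fixed foam pad 116x81x20 mm (x,y,z), one of four in the back row, 20 mm or more apart. In its middle a 63x65 mm (x,y) cut-out through the grey foam to the white floor, 8 mm above the table; foam top at 20 mm. A 38 mm wide finger channel, equally deep, crosses the middle along y, open at both edges. For the squarish sherd, sherd x along pad x, either way round. Origin: centre of underside; z up.
- pad_small: Fixed foam pad 116x81x20 mm (x,y,z), one of four in the back row, 20 mm or more apart. In its middle a 54x43 mm (x,y) cut-out through the grey foam to the white floor, 8 mm above the table; foam top at 20 mm. A 38 mm wide finger channel, equally deep, crosses the middle along y, open at both edges. For the smallest sherd, sherd y along pad x, either way round. Origin: centre of underside; z up.
- sherd_packed: Loose sherd, 41 x 59 x 12 mm, that already lies packed in a fifth, smaller pad (96 x 78 x 20 mm) on the right side of the table, apart from the four empty ones. To be left alone. (Also no part of the job: the fixed spread of sherds on the right, whose nearest piece, 62 x 78 mm, lies just behind the right end of the front row.) Origin under its centre.

How it is judged:
At the end, for the whole second after the job is handed in: Each of the four sherds is in its own pad: origin within 14 mm of the pad's centre and 4 to 12 mm above its underside (floor 8 mm, foam top 20 mm), tilted under 0.15 rad, at rest (under 0.02 m/s). The already packed sherd is within 10 mm of its start (horizontal distance between sherd_broad and pad_broad below 0.014 m and z of sherd_broad in the frame of pad_broad between 0.004 and 0.012 m and angle between each of sherd_broad, sherd_slim, sherd_square, sherd_small's own z axis and vertical below 0.15 rad and linear speed of each of sherd_broad, sherd_slim, sherd_square, sherd_small below 0.02 m/s and horizontal distance between sherd_slim and pad_slim below 0.014 m and z of sherd_slim in the frame of pad_slim between 0.004 and 0.012 m and horizontal distance between sherd_square and pad_square below 0.014 m and z of sherd_square in the frame of pad_square between 0.004 and 0.012 m and horizontal distance between sherd_small and pad_small below 0.014 m and z of sherd_small in the frame of pad_small between 0.004 and 0.012 m and distance of sherd_packed from where it was at the start of the episode below 0.01 m); the robot touches nothing.
It fails at once if the broad sherd is dropped: out of the fingers and falling or thrown faster than 0.7 m/s (a fall of about 25 mm) (linear speed of sherd_broad above 0.7 m/s and contact force between the fingers and sherd_broad below 0.05 N).
It fails at once if the slim sherd is dropped: out of the fingers and falling or thrown faster than 0.7 m/s (a fall of about 25 mm) (linear speed of sherd_slim above 0.7 m/s and contact force between the fingers and sherd_slim below 0.05 N).
It fails at once if the squarish sherd is dropped: out of the fingers and falling or thrown faster than 0.7 m/s (a fall of about 25 mm) (linear speed of sherd_square above 0.7 m/s and contact force between the fingers and sherd_square below 0.05 N).
It fails at once if the smallest sherd is dropped: out of the fingers and falling or thrown faster than 0.7 m/s (a fall of about 25 mm) (linear speed of sherd_small above 0.7 m/s and contact force between the fingers and sherd_small below 0.05 N).
It fails at once if the sherd that was already packed is shifted by more than 10 mm (distance of sherd_packed from where it was at the start of the episode above 0.01 m).
It also fails if it takes over 90 s, if anything falls off the work surface, if the arm or the gripper's body presses on something with over 40 N, if the wrist force passes 120 N, or if a joint passes its speed limit or range.

## Working session

There is one attempt and no reset: what is moved stays moved. The work goes in short steps, Python scripts to look and compute and a tool call to move; the robot and the scene stay as the last step left them, time stands still between calls to the robot, and variables do not carry over. Pictures are saved under pics/ and viewed, and the job is handed in when it is done.

Besides the shell and the picture viewer there is one more tool, called after ">>>" as a command line: name --pt "numbers of a row" for each row, then --argument value for the rest. arm_command: Moves the arm, as the interface text tells. Its arguments: {"type":"object","properties":{"deltas":{"type":"array"},"fingers":{"type":"number"},"newtons":{"type":"number"}},"required":["deltas"]}

```bash
ls; mkdir -p pics; python3 - <<'E'
from workcell import sensors, read_camera, job, bot
import cv2,numpy as np
s=sensors.read_state();print(s);print(bot.grasp_offset,[x for x in dir(bot) if x[0]!='_'])
for n in("top","scene","wrist"):
    c=read_camera(n);cv2.imwrite(f"pics/{n}0.png",c["color"][:,:,::-1])
    print(n,{k:(v.tolist() if hasattr(v,'tolist') else v) for k,v in c.items() if k!='color'})
E
```

```text
pics
{'time': 0.0, 'q': array([-1.36790189e+00,  2.64775241e-01,  1.60538972e+00, -2.00488210e-05,
        1.27371096e+00, -3.69118420e-02]), 'joint_vel': array([ 0.00052011,  0.00225149, -0.0003805 , -0.00025351,  0.00096365,
       -0.00233546]), 'joint_torque': array([-5.89705032e-04, -5.15106690e+01, -3.67316544e+01, -1.95087337e-04,
        1.30297575e-02, -3.12131760e-05]), 'tool_pos': array([ 0.16015628, -0.65495933,  0.22993867]), 'tcp_rot': array([-1.31163448,  1.03197946, -1.02905008]), 'wrist_force': array([ 0.13538016, -0.12021492, -0.07527825]), 'torque': array([ 0.01005744, -0.00694083, -0.01470048]), 'width': 1.0036393119236924}
0.0187 ['MotionError', 'grasp_offset']
top {'vfov': 47.796991699363716, 'cx': 285.7412841082443, 'cy': 205.48106649574362, 'R': [[0.026314333903183055, -0.9996496457348855, 0.0028533512488965467], [-0.9787548285891291, -0.026344696260665684, -0.20333455803772674], [0.20333848958005019, 0.0025578821417425795, -0.9791051607944127]], 't': [-0.03657556197345539, 0.5179153150668244, 1.1143098217410208]}
scene {'vfov': 52.749498778558944, 'cx': 277.5632712461596, 'cy': 203.7688504174356, 'R': [[0.6794895602189837, -0.7334563160491097, 0.018324027970973884], [-0.3535510921651423, -0.3492172166963877, -0.867783936698337], [0.6428806753840458, 0.5831716454102489, -0.4966037345885105]], 't': [-0.3792053902042694, 0.2350609235090377, 0.76294338540909]}
wrist {'vfov': 65.70646984690485, 'cx': 280.9506408801863, 'cy': 208.62582544964468, 'T_tool_cam': [[0.9999995851236353, 0.0008562746443539145, -0.0003107189869637306, 0.00037899454373357955], [0.0005636217509825662, -0.31366503997187306, 0.9495335302294293, -0.14389508079348512], [0.0007155998024331662, -0.9495333114183905, -0.31366539245467634, 0.08044352611967108], [0.0, 0.0, 0.0, 1.0]]}
```

View pics/top0.png

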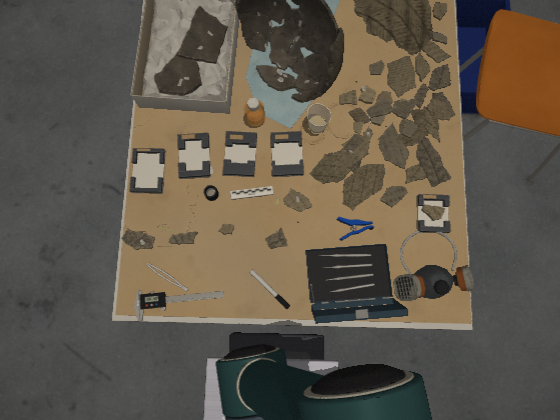

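View pics/scene0.png

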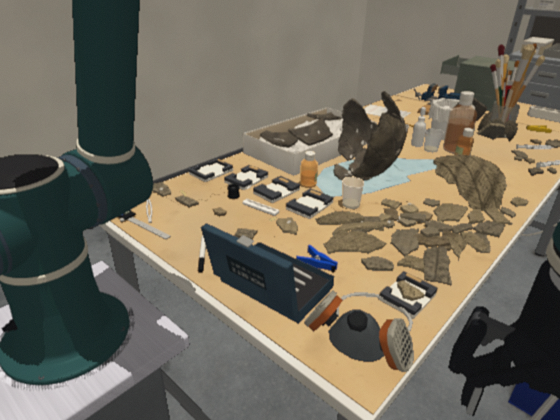

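View pics/wrist0.png

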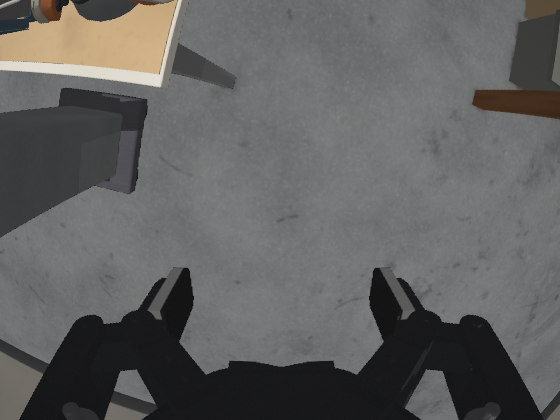

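```bash
cat > h.py <<'E'
import cv2,numpy as np
from scipy.spatial.transform import Rotation as Ro
from workcell import sensors, read_camera
def f(c): return c["color"].shape[0]/2/np.tan(np.radians(c["vfov"])/2)
def pix2w(c,uv,z,pose=None):
    uv=np.atleast_2d(np.asarray(uv,float));d=(uv-[c["cx"],c["cy"]])/f(c)
    if pose is None:
        ray=np.c_[d,np.ones(len(d))]@c["R"]; o=-c["R"].T@c["t"]
    else:
        r=np.linalg.norm(d,axis=1)+1e-12
        ray=np.c_[d*(np.sin(r)/r)[:,None],np.cos(r)]
        T=np.eye(4);T[:3,:3]=Ro.from_rotvec(pose["tcp_rot"]).as_matrix();T[:3,3]=pose["tool_pos"]
        T=T@c["T_tool_cam"]; ray=ray@T[:3,:3].T;o=T[:3,3]
    return o+ray*((z-o[2])/ray[:,2])[:,None]
E
python3 - <<'E'
from h import *
c=read_camera("top")
im=c["color"][:,:,::-1]
cv2.imwrite("pics/topz.png",cv2.resize(im[120:260,110:320],None,fx=3.8,fy=3.8,interpolation=cv2.INTER_CUBIC))
for n,p in dict(broad=(138,240),slim=(183,238),small=(227,229),square=(277,238)).items(): print(n,pix2w(c,p,.01))
for p in ((148,170),(194,155),(240,153),(287,153),(120,320),(470,325),(433,213)): print(p,pix2w(c,p,.008))
s=sensors.read_state();print(Ro.from_rotvec(s["tcp_rot"]).as_matrix().round(3))
E
```

```text
broad [[0.4289964  0.34665517 0.01      ]]
slim [[0.43707921 0.2338793  0.01      ]]
small [[0.4629431  0.12428647 0.01      ]]
square [[ 0.44340331 -0.00284512  0.01      ]]
(148, 170) [[0.61263565 0.33772884 0.008     ]]
(194, 155) [[0.65655559 0.22094304 0.008     ]]
(240, 153) [[0.66530303 0.1008638  0.008     ]]
(287, 153) [[ 0.6686588  -0.02226492  0.008     ]]
(120, 320) [[0.2323691  0.37350826 0.008     ]]
(470, 325) [[ 0.2428867  -0.47924442  0.008     ]]
(433, 213) [[ 0.51861481 -0.39930105  0.008     ]]
[[ 0.238 -0.     0.971]
 [-0.971  0.001  0.238]
 [-0.001 -1.     0.   ]]
```

View pics/topz.png

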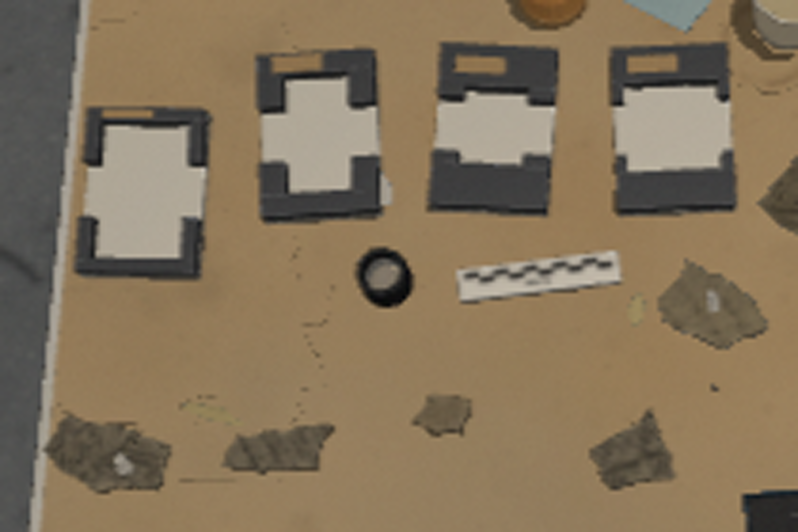

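>>> arm_command --pt "-0.0264 -0.007 0.0435 0" --pt "-0.0264 -0.007 0.0435 0" --pt "-0.0264 -0.007 0.0435 0" --pt "-0.0264 -0.007 0.0435 0" --pt "-0.0264 -0.007 0.0435 0" --pt "-0.0264 -0.007 0.0435 0" --pt "-0.0264 -0.007 0.0435 0" --pt "-0.0264 -0.007 0.0435 0" --pt "-0.0264 -0.007 0.0435 0" --pt "-0.0264 -0.007 0.0435 0"

```text
time: 1.45
tool_pos: [0.5211, -0.2946, 0.3014]
tcp_rot: [-1.313, 1.031, -1.031]
wrist_force: [0.4, -0.3, 0.2]
width: 1.0
```

>>> arm_command --pt "-0.0547 0 0.0134 0" --pt "-0.0547 0 0.0134 0" --pt "-0.0547 0 0.0134 0" --pt "-0.0547 0 0.0134 0" --pt "-0.0547 0 0.0134 0" --pt "-0.0547 0 0.0134 0" --pt "-0.0547 0 0.0134 0" --pt "0 0 0 -0.166" --pt "0 0 0 -0.166" --pt "0 0 0 -0.166" --pt "0 0 0 -0.166" --pt "0 0 0 -0.166" --pt "0 0 0 -0.166" --pt "0 0 0 -0.166" --pt "0 0 0 -0.166" --pt "0 0 0 0"

```text
time: 3.45
tool_pos: [0.5202, 0.0983, 0.3011]
tcp_rot: [-1.571, 0.004, -0.003]
wrist_force: [-0.2, 0.6, -0.3]
width: 1.002
```

```bash
python3 - <<'E'
from h import *
s=sensors.read_state();c=read_camera("wrist")
np.save("v1.npy",{"s":s,"c":c},allow_pickle=True)
cv2.imwrite("pics/w1.png",c["color"][:,:,::-1])
print(s["tool_pos"],s["q"].round(3),s["time"]);print(Ro.from_rotvec(s["tcp_rot"]).as_matrix().round(3))
E
```

```text
[0.52017082 0.09826898 0.30107739] [ 0.14  -0.05   1.822 -0.     1.37   0.144] 3.45
[[ 1.    -0.     0.005]
 [-0.005 -0.     1.   ]
 [-0.    -1.    -0.   ]]
```

View pics/w1.png

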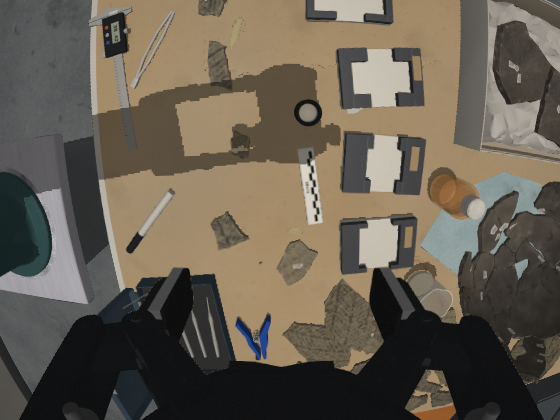

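The view shows the square sherd at (228,230), small at (240,140, shaded), slim at (218,62); pads slim (380,77), small (384,163), square (379,244). Moving +y for the rest.

>>> arm_command --pt "0 0 0.05 0" --pt "0 0 0.05 0" --pt "0 0 0.05 0" --pt "0 0 0.05 0" --pt "0 0 0 0"

```text
time: 4.12
tool_pos: [0.5204, 0.3013, 0.3008]
tcp_rot: [-1.57, 0.002, -0.001]
wrist_force: [-0.7, -0.8, -0.7]
width: 1.002
```

```bash
python3 - <<'E'
from h import *
s=sensors.read_state();c=read_camera("wrist")
np.save("v2.npy",{"s":s,"c":c},allow_pickle=True)
cv2.imwrite("pics/w2.png",c["color"][:,:,::-1])
for k in (1,2):
    d=np.load(f"v{k}.npy",allow_pickle=True).item();s,c=d["s"],d["c"]
    im=c["color"];g=im.mean(2);hsv=cv2.cvtColor(im,cv2.COLOR_RGB2HSV)
    # pads: white floor
    m=((im.min(2)>150)&(hsv[:,:,1]<45)).astype(np.uint8)
    cs,_=cv2.findContours(m,cv2.RETR_EXTERNAL,cv2.CHAIN_APPROX_NONE)
    for q in cs:
        if cv2.contourArea(q)<700: continue
        w=pix2w(c,q[:,0],.008,s)[:,:2]
        r=cv2.minAreaRect((w*1000).astype(np.float32));
        print(k,"white",cv2.boundingRect(q),np.round(r[0],1),np.round(r[1],1),round(r[2],1))
    for u,v in [(228,230),(240,140),(218,62)] : print(im[v,u],hsv[v,u])
    print(hsv[200,130],hsv[140,230])
E
```

```text
1 white (359, 219, 39, 49) [667.5 -22.1] [59.8 79.9] 3.1
1 white (0, 189, 87, 115) [ 23.7 -40.6] [221.9 262.1] 89.8
1 white (366, 135, 35, 57) [664.3 100.5] [80.5 50. ] 87.8
1 white (352, 49, 58, 58) [656.2 221. ] [81.1 80.1] 4.6
1 white (315, 0, 68, 22) [612.8 313.6] [93.8 32.2] 5.0
[110 100  86] [ 18  56 110]
[67 60 48] [19 72 67]
[69 64 54] [20 55 69]
[ 17  80 160] [ 18  83 136]
2 white (346, 328, 34, 34) [667.6 -23.1] [59.4 79.4] 4.2
2 white (347, 194, 53, 52) [656.2 220.1] [81.6 79.9] 5.4
2 white (314, 110, 69, 59) [611.9 336.9] [80.7 93.7] 89.8
2 white (313, 94, 247, 32) [785.4 393.8] [446.    6.7] 0.0
[102  94  79] [ 20  58 102]
[91 79 61] [18 84 91]
[91 92 92] [90  3 92]
[20 18 84] [ 18  86 166]
```

View pics/w2.png

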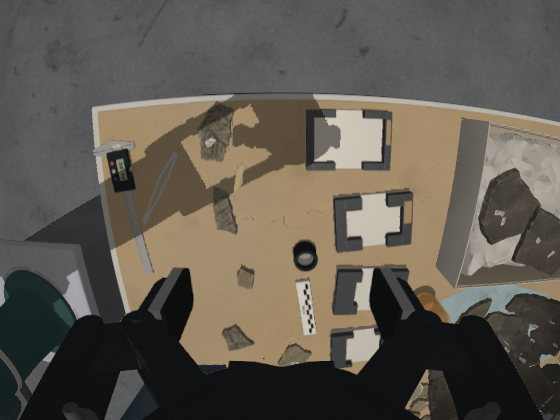

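Pad broad at (350,140), slim (372,219), sherds broad (214,133), slim (225,208), small (245,276), square (236,337). Now sherd contours and pad outlines.

```bash
python3 - <<'E'
from h import *
for k in (1,2):
    d=np.load(f"v{k}.npy",allow_pickle=True).item();s,c=d["s"],d["c"]
    im=c["color"];hsv=cv2.cvtColor(im,cv2.COLOR_RGB2HSV)
    m=(hsv[:,:,1]<108).astype(np.uint8)
    m=cv2.morphologyEx(m,cv2.MORPH_OPEN,np.ones((3,3),np.uint8))
    cs,_=cv2.findContours(m,cv2.RETR_EXTERNAL,cv2.CHAIN_APPROX_NONE)
    out=im[:,:,::-1].copy()
    for q in cs:
        a=cv2.contourArea(q)
        if not 200<a<9000: continue
        b=cv2.boundingRect(q)
        h=.02 if b[0]>290 else .006
        w=pix2w(c,q[:,0],h,s)[:,:2]*1000
        if abs(w[:,0]-540).max()>250: continue
        r=cv2.minAreaRect(w.astype(np.float32))
        print(k,b,np.round(r[0],1),np.round(r[1],1),round(r[2],1),"extent",w.min(0).round(),w.max(0).round())
        cv2.drawContours(out,[q],-1,(0,0,255),1)
    cv2.imwrite(f"pics/m{k}.png",cv2.resize(out[0:380,180:430],None,fx=2,fy=2)[:, :])
E
python3 -c "
import cv2,numpy as np
a=cv2.imread('pics/m1.png');b=cv2.imread('pics/m2.png')
cv2.imwrite('pics/m12.png',np.hstack([a[:600,:400],b[150:750,:400]])[:, :])"
```

```text
(no output)
```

View pics/m12.png

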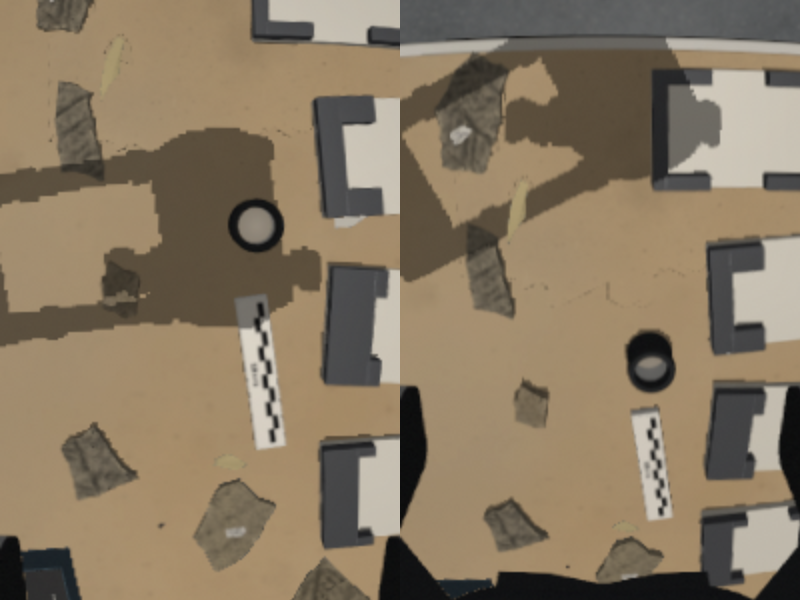

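```bash
cat > seg.py <<'E'
from h import *
def seg(d,th=100,tag=None):
    s,c=d["s"],d["c"];im=c["color"];hsv=cv2.cvtColor(im,cv2.COLOR_RGB2HSV)
    m=((hsv[:,:,1]<th)|(hsv[:,:,2]<40)).astype(np.uint8)
    m=cv2.morphologyEx(m,cv2.MORPH_OPEN,np.ones((3,3),np.uint8))
    cs,_=cv2.findContours(m,cv2.RETR_LIST,cv2.CHAIN_APPROX_NONE)
    out=im[:,:,::-1].copy();res=[]
    for q in cs:
        a=cv2.contourArea(q)
        if not 150<a<9000: continue
        b=cv2.boundingRect(q)
        w=pix2w(c,q[:,0],.006,s)[:,:2]*1000
        if w[:,0].mean()>560: w=pix2w(c,q[:,0],.02,s)[:,:2]*1000
        if abs(w[:,0]-560).max()>240 or abs(w[:,1]).max()>450: continue
        r=cv2.minAreaRect(w.astype(np.float32));res.append((w,r))
        print(b,np.round(r[0],1),np.round(r[1],1),round(r[2],1),"ext",w.min(0).round(),w.max(0).round())
        cv2.drawContours(out,[q],-1,(0,0,255),1)
    if tag: cv2.imwrite(f"pics/{tag}.png",cv2.resize(out[:,180:460],None,fx=1.4,fy=1.4))
    return res
E
python3 - <<'E'
from seg import *
for k in (1,2):
    d=np.load(f"v{k}.npy",allow_pickle=True).item()
    hsv=cv2.cvtColor(d["c"]["color"],cv2.COLOR_RGB2HSV)
    print([hsv[y,x].tolist() for x,y in ((218,62),(270,100),(240,140),(200,180),(228,230),(214,133),(260,130),(225,208),(350,60))])
    seg(d,100,f"n{k}")
a=cv2.imread('pics/n1.png');b=cv2.imread('pics/n2.png');cv2.imwrite('pics/n12.png',np.hstack([a,b]))
E
```

```text
[[20, 55, 69], [17, 84, 91], [19, 72, 67], [17, 79, 161], [18, 56, 110], [18, 81, 163], [17, 87, 91], [17, 86, 163], [105, 7, 78]]
(235, 314, 36, 47) [ 469.6 -204.5] [110.1  60. ] 88.8 ext [ 440. -260.] [ 501. -150.]
(409, 146, 11, 25) [705.9 111.7] [34.3 13.2] 88.3 ext [699.  95.] [713. 129.]
[[90, 3, 92], [17, 82, 93], [18, 84, 91], [17, 87, 91], [20, 58, 102], [18, 56, 82], [17, 91, 90], [20, 58, 93], [90, 6, 90]]
(404, 201, 9, 23) [704.6 236.8] [12.7 33.8] 7.0 ext [697. 219.] [711. 253.]
```

View pics/n12.png

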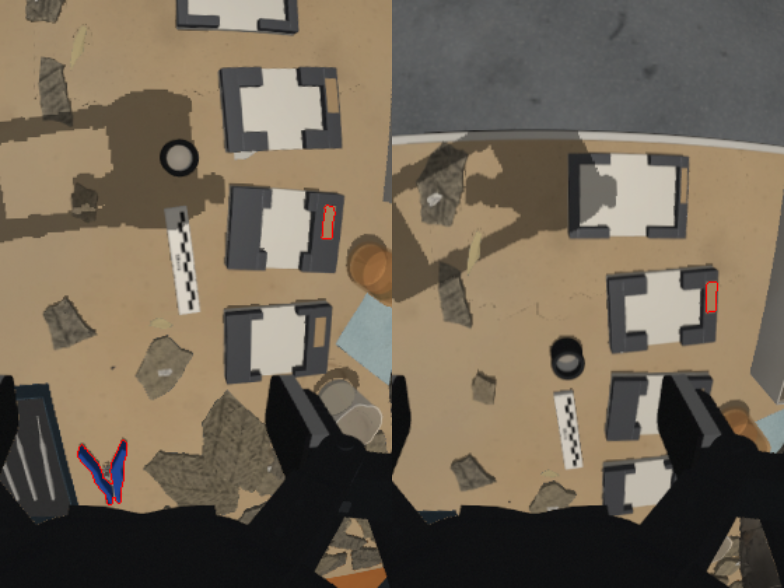

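```bash
python3 - <<'E'
from seg import *
for k in (1,2):
    d=np.load(f"v{k}.npy",allow_pickle=True).item()
    print(k);seg(d,70,f"n{k}")
a=cv2.imread('pics/n1.png');b=cv2.imread('pics/n2.png');cv2.imwrite('pics/n12b.png',np.hstack([a,b]))
E
```

```text
1
(292, 329, 40, 20) [ 570.3 -191. ] [27.7 70.7] 65.0 ext [ 537. -217.] [ 605. -171.]
(331, 321, 26, 29) [ 633.6 -189. ] [30.3 77.4] 35.6 ext [ 602. -224.] [ 652. -157.]
(292, 244, 25, 30) [554.2 -48.5] [50.8 30.1] 71.5 ext [536. -71.] [572. -22.]
(403, 226, 11, 23) [710.1  -7.3] [15.7 36.7] 3.6 ext [701. -25.] [719.  11.]
(211, 214, 37, 35) [438.4  -1.2] [49.2 48.2] 26.6 ext [417. -28.] [470.  26.]
(297, 147, 26, 78) [559.3  69.6] [ 22.5 108.7] 8.8 ext [541.  16.] [577. 123.]
(409, 145, 12, 27) [705.9 111.6] [36.9 15.5] 88.7 ext [698.  93.] [714. 130.]
(340, 132, 86, 63) [660.6 101.7] [ 82.9 120. ] 88.5 ext [600.  60.] [721. 144.]
(294, 100, 28, 26) [555.7 168.6] [36.2 33.9] 0.6 ext [538. 152.] [574. 186.]
(336, 48, 88, 66) [653.1 217.3] [119.2  87.5] 5.4 ext [591. 169.] [715. 266.]
(208, 41, 24, 49) [435.9 235.4] [27.8 72.4] 9.5 ext [423. 202.] [454. 270.]
(306, 0, 87, 25) [611.  308.2] [118.7  36. ] 5.0 ext [553. 292.] [669. 331.]
(198, 0, 27, 15) [425.9 320. ] [21.1 35.6] 84.4 ext [408. 308.] [444. 332.]
2
(338, 360, 32, 16) [654.6 -61.4] [43.9 45.9] 59.4 ext [625. -91.] [682. -49.]
(223, 326, 30, 25) [437.2  -4.8] [49.5 50.3] 33.5 ext [418. -32.] [469.  26.]
(295, 279, 22, 57) [559.5  75. ] [ 22.6 112.2] 8.7 ext [541.  19.] [578. 130.]
(294, 241, 23, 30) [556.  162.2] [33.4 49.4] 2.5 ext [539. 138.] [573. 187.]
(333, 189, 80, 64) [653.1 222.9] [118.7  87. ] 5.6 ext [591. 175.] [715. 271.]
(213, 188, 24, 45) [436.7 234. ] [29.  70.2] 8.2 ext [422. 201.] [455. 268.]
(151, 162, 21, 44) [345.  274.8] [73.   8.1] 58.7 ext [326. 243.] [364. 307.]
(305, 109, 87, 62) [610.  337.4] [117.3  81.7] 1.0 ext [551. 296.] [669. 379.]
```

View pics/n12b.png

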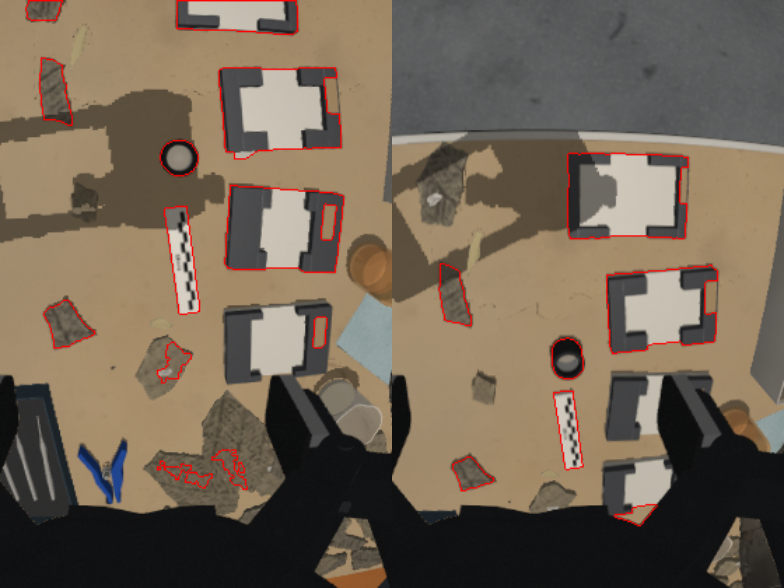

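>>> arm_command --pt "-0.03 0.033 0 0" --pt "-0.03 0.033 0 0" --pt "-0.03 0.034 0 0" --pt "0 0 0 0"

```text
time: 4.68
tool_pos: [0.4267, 0.2954, 0.1972]
tcp_rot: [-1.576, 0.009, 0.002]
wrist_force: [-0.4, -0.1, 0.4]
width: 1.0
```

```bash
cat > look.py <<'E'
import sys
from seg import *
tag=sys.argv[1];th=int(sys.argv[2])
s=sensors.read_state();c=read_camera("wrist")
d={"s":s,"c":c};np.save(tag+".npy",d,allow_pickle=True)
M=Ro.from_rotvec(s["tcp_rot"]).as_matrix()
print("t",s["time"],"tcp",(s["tool_pos"]*1000).round(1),"xdir",np.degrees(np.arctan2(M[1,0],M[0,0])).round(2),"q",s["q"].round(2),"wf",s["wrist_force"].round(1))
seg(d,th,tag)
im=d["c"]["color"][:,:,::-1]; cv2.imwrite(f"pics/{tag}_raw.png",im)
E
python3 look.py L1 75
```

```text
t 4.675 tcp [426.7 295.4 197.2] xdir -0.26 q [ 0.56 -0.    1.97 -0.    1.19  0.56] wf [-0.4 -0.1  0.4]
(421, 206, 89, 75) [651.9 224.2] [125.3  89.8] 5.9 ext [586. 176.] [719. 272.]
(280, 204, 29, 58) [438.8 234.5] [28.6 72. ] 6.0 ext [424. 200.] [456. 269.]
(194, 169, 31, 58) [345.8 275.9] [74.6  7.4] 60.1 ext [326. 243.] [365. 308.]
(398, 107, 100, 78) [609.3 338.5] [123.8  81.8] 0.8 ext [547. 297.] [672. 380.]
```

View pics/L1.png

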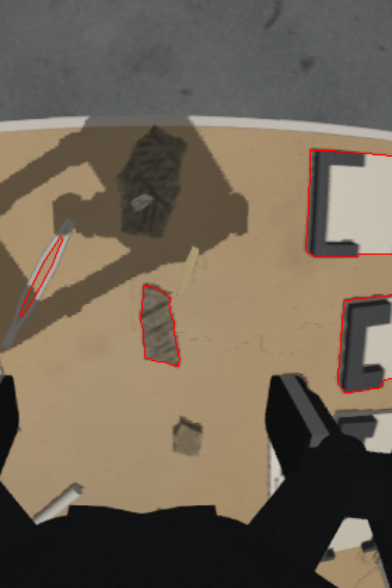

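```bash
python3 - <<'E'
from h import *
for t in("L1","v2"):
    d=np.load(t+".npy",allow_pickle=True).item();s,c=d["s"],d["c"];im=c["color"]
    hsv=cv2.cvtColor(cv2.GaussianBlur(im,(3,3),0),cv2.COLOR_RGB2HSV)
    uv=(285,135) if t=="L1" else (214,135)
    x0,y0=uv[0]-45,uv[1]-42
    roi=hsv[y0:y0+90,x0:x0+90]
    for th in (72,76,80):
        m=(roi[:,:,1]<th).astype(np.uint8); m=cv2.morphologyEx(m,cv2.MORPH_OPEN,np.ones((3,3),np.uint8))
        n,lab,st,ce=cv2.connectedComponentsWithStats(m)
        l=lab[42:52,40:50];l=np.bincount(l[l>0]).argmax()
        q=cv2.findContours((lab==l).astype(np.uint8),cv2.RETR_EXTERNAL,cv2.CHAIN_APPROX_NONE)[0]
        q=max(q,key=cv2.contourArea)[:,0]+[x0,y0]
        w=pix2w(c,q,.006,s)[:,:2]*1000;r=cv2.minAreaRect(w.astype(np.float32))
        print(t,th,np.round(r[0],1),np.round(r[1],1),round(r[2],1),w.min(0).round(),w.max(0).round())
    o=im[:,:,::-1].copy();cv2.drawContours(o,[q.reshape(-1,1,2)],-1,(0,0,255),1);cv2.imwrite(f"pics/b_{t}.png",cv2.resize(o[y0-10:y0+110,x0-10:x0+110],None,fx=4,fy=4))
E
```

```text
L1 72 [429.9 348.4] [79.4 46.2] 81.1 [407. 308.] [457. 387.]
L1 76 [430.2 348.2] [80.  47.2] 80.7 [407. 307.] [458. 387.]
L1 80 [430.2 348. ] [80.7 47.4] 81.4 [407. 307.] [458. 387.]
v2 72 [425.8 354.1] [ 94.6 124. ] 87.1 [366. 306.] [490. 404.]
v2 76 [425.8 354.1] [ 94.6 124. ] 87.1 [366. 306.] [490. 404.]
v2 80 [425.8 354.1] [ 94.6 124. ] 87.1 [366. 306.] [490. 404.]
```

View pics/b_L1.png

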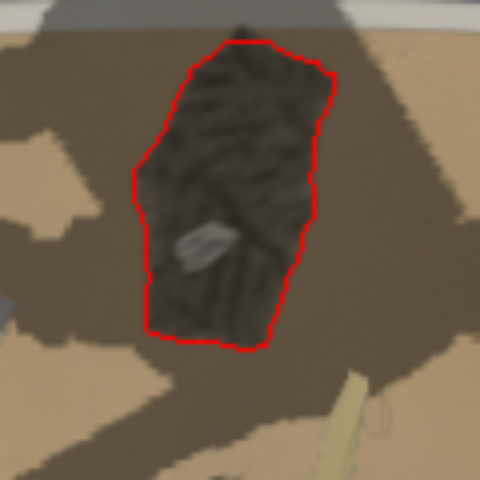

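Broad sherd: centre about (429.5, 349.5) mm, x axis at −9°. Aligning above it.

>>> arm_command --pt "0.003 0.0 0.054 0" --pt "0 0 0 0.155" --pt "0 0.045 0 0" --pt "0 0.045 0 0" --pt "0 0.045 0 0" --pt "0 0 0 0" --pt "0 0 0 0" --fingers 0.064 --newtons 30

```text
time: 5.6
tool_pos: [0.4366, 0.3535, 0.0688]
tcp_rot: [-1.565, 0.122, -0.127]
wrist_force: [-0.3, 0.0, 0.3]
width: 0.747
```

```bash
python3 look.py L2 75
```

```text
t 5.6 tcp [436.6 353.5  68.8] xdir -9.12 q [ 0.64  0.21  2.   -0.    0.93  0.8 ] wf [-0.3  0.   0.3]
(384, 359, 36, 54) [528.  157.5] [36.1 98.6] 10.1 ext [510. 110.] [551. 206.]
(237, 175, 70, 111) [429.2 348.7] [82.1 47.3] 79.2 ext [405. 306.] [457. 390.]
```

View pics/L2_raw.png

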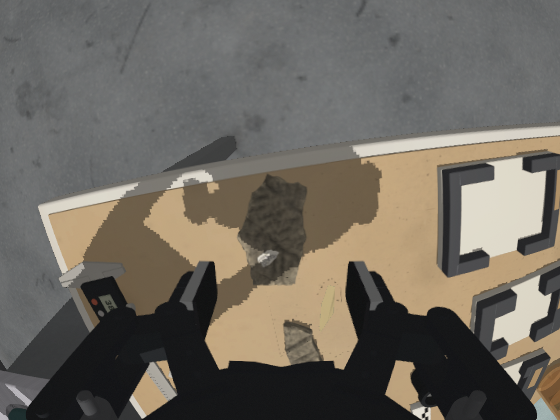

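>>> arm_command --pt "0 0 0 0" --pt "0 0 0 0"

```text
time: 5.9
tool_pos: [0.4351, 0.3533, 0.068]
tcp_rot: [-1.565, 0.122, -0.126]
wrist_force: [-0.1, 0.3, 0.2]
width: 0.75
```

```bash
python3 look.py L2b 75
```

```text
t 5.9 tcp [435.1 353.3  68. ] xdir -9.05 q [ 0.64  0.2   2.   -0.    0.93  0.8 ] wf [-0.1  0.3  0.2]
(384, 359, 38, 55) [527.1 156.9] [ 36.6 101.3] 11.6 ext [508. 108.] [552. 207.]
(239, 174, 70, 112) [429.3 347.8] [83. 47.] 71.6 ext [405. 306.] [457. 390.]
```

>>> arm_command --pt "-0.0043 0 -0.0057 0.02" --pt "0 0.02 0 0" --pt "0 0.02 0 0" --pt "0 0.012 0 0" --pt "0 0.008 0 0" --pt "0 0 0 0" --pt "0 0 0 0" --pt "0 0 0 0"

```text
time: 6.95
tool_pos: [0.4295, 0.348, 0.007]
tcp_rot: [-1.565, 0.139, -0.141]
wrist_force: [-0.3, 0.0, 0.1]
width: 0.746
```

>>> arm_command --pt "0 0.003 0 0" --pt "0 0 0 0" --pt "0 0 0 0"

```text
time: 7.32
tool_pos: [0.4289, 0.3476, 0.0033]
tcp_rot: [-1.566, 0.14, -0.14]
wrist_force: [0.1, 0.2, -0.1]
width: 0.751
```

>>> arm_command --pt "0 0 0 0" --pt "0 0 0 0" --pt "0 0 0 0" --pt "0 0 0 0" --pt "0 0 0 0" --pt "0 0 0 0" --fingers 0.02 --newtons 30

```text
time: 8.07
tool_pos: [0.4293, 0.3477, 0.0038]
tcp_rot: [-1.566, 0.139, -0.14]
wrist_force: [-0.9, -1.8, 5.0]
width: 0.524
```

```bash
python3 look.py L3 75
```

```text
t 8.075 tcp [429.3 347.7   3.8] xdir -10.2 q [ 0.64  0.28  2.05 -0.    0.81  0.81] wf [-0.9 -1.8  5. ]
(165, 356, 20, 47) [344.2 274.7] [55.4  7.1] 59.0 ext [329. 251.] [360. 298.]
(224, 285, 116, 83) [422.9 310.6] [59.4 66.1] 80.6 ext [388. 280.] [454. 344.]
(488, 163, 72, 152) [569.6 340.1] [60.7 88.2] 1.1 ext [539. 296.] [601. 384.]
```

View pics/L3_raw.png

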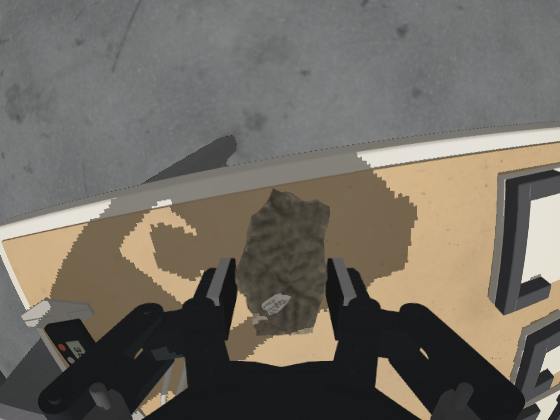

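>>> arm_command --pt "0 -0.01 0 0" --pt "0 -0.02 0 0" --pt "0 -0.03 0 0" --pt "0 -0.03 0 0" --pt "0 0 0 0" --pt "0 0 0 0"

```text
time: 8.88
tool_pos: [0.4284, 0.3473, 0.0926]
tcp_rot: [-1.567, 0.14, -0.139]
wrist_force: [-0.4, 0.1, -0.9]
width: 0.525
```

```bash
python3 look.py L4 75
```

```text
t 8.875 tcp [428.4 347.3  92.6] xdir -10.2 q [0.64 0.16 2.   0.   0.98 0.81] wf [-0.4  0.1 -0.9]
(374, 356, 45, 62) [519.9 112.4] [ 32.  146.5] 25.2 ext [492.  46.] [552. 183.]
(224, 286, 111, 82) [388.6 219.3] [ 74.7 124. ] 36.6 ext [351. 188.] [453. 291.]
(319, 283, 20, 67) [451.5 242.5] [10.4 77.1] 3.7 ext [446. 204.] [459. 281.]
(468, 239, 92, 106) [648.7 227.6] [126.7  96.6] 5.8 ext [581. 175.] [716. 279.]
```

View pics/L4_raw.png

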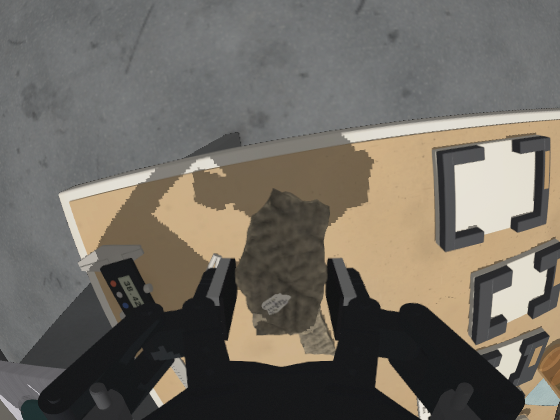

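Broad sherd held between pads (44.7 mm). Carrying to its pad and turning.

>>> arm_command --pt "0.0457 0 0.0057 0" --pt "0.0457 0 0.0057 0" --pt "0.0457 0 0.0057 0" --pt "0.0457 0 0.0057 0" --pt "0 0 0 -0.1766" --pt "0 0 0 -0.1766" --pt "0 0 0 -0.1766" --pt "0 0 0 -0.1766" --pt "0 0 0 -0.1766" --pt "0 0 0 -0.1766" --pt "0 0 0 -0.1766" --pt "0 0 0 -0.1766" --pt "0 0 0 -0.1766" --pt "0 0 0 -0.1766" --pt "0 0 0 0" --pt "0 0 0 0" --pt "0 0 0 0"

```text
time: 11.05
tool_pos: [0.6127, 0.3376, 0.0927]
tcp_rot: [-1.201, -1.22, 1.221]
wrist_force: [0.8, 0.1, -0.9]
width: 0.524
```

```bash
python3 look.py L5 75
```

```text
t 11.05 tcp [612.7 337.6  92.7] xdir 90.9 q [ 0.47  0.42  1.67  0.    1.06 -1.12] wf [ 0.8  0.1 -0.9]
(38, 295, 29, 17) [706.6 110.5] [37.  14.9] 88.4 ext [699.  92.] [714. 129.]
(223, 288, 113, 80) [713.3 337.4] [88.3 98.5] 0.9 ext [669. 288.] [757. 387.]
(0, 267, 11, 36) [700.5  38. ] [16.7 55.6] 62.4 ext [673.  18.] [721.  47.]
(0, 199, 87, 121) [660.1 108.2] [ 97.1 123. ] 88.4 ext [598.  58.] [722. 158.]
(0, 133, 40, 36) [556.5  94.2] [22.7 61.6] 8.8 ext [542.  65.] [572. 125.]
(40, 123, 56, 48) [556.4 157.9] [37.3 61.9] 6.5 ext [538. 127.] [577. 189.]
(19, 31, 34, 27) [463.6 124.2] [40.3 23.6] 76.9 ext [450. 104.] [476. 145.]
(104, 0, 51, 17) [451.2 219.4] [42.4 13.5] 79.8 ext [441. 198.] [456. 241.]
```

View pics/L5_raw.png

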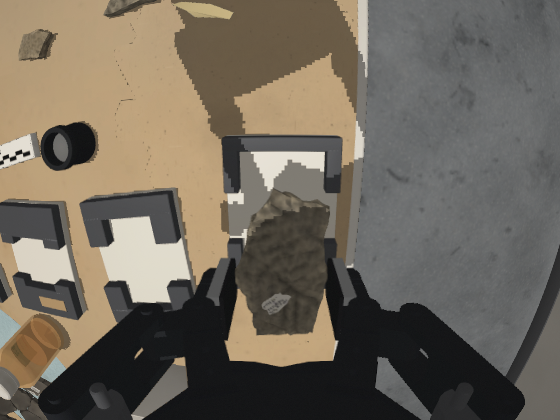

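>>> arm_command --pt "0 0.03 0.001 0" --pt "0 0.025 0 0" --pt "0 0.012 0 0" --pt "0 0.007 0 0" --pt "0 0.003 0 0" --pt "0 0 0 0" --pt "0 0 0 0" --pt "0 0 0 0"

```text
time: 12.1
tool_pos: [0.6123, 0.3379, 0.017]
tcp_rot: [-1.201, -1.223, 1.221]
wrist_force: [0.4, -0.1, -0.9]
width: 0.525
```

```bash
python3 look.py L6 75|head -1
```

```text
t 12.1 tcp [612.3 337.9  17. ] xdir 90.98 q [ 0.47  0.5   1.71 -0.    0.93 -1.12] wf [ 0.4 -0.1 -0.9]
```

View pics/L6_raw.png

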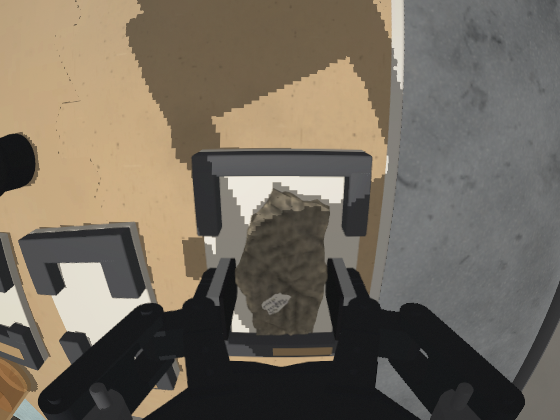

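>>> arm_command --pt "0 0.003 0 0" --pt "0 0.002 0 0" --pt "0 0 0 0" --pt "0 0 0 0"

```text
time: 12.65
tool_pos: [0.6119, 0.3377, 0.0119]
tcp_rot: [-1.201, -1.222, 1.222]
wrist_force: [-1.9, -1.4, 5.1]
width: 0.523
```

>>> arm_command --pt "0 0 0 0" --pt "0 0 0 0" --pt "0 0 0 0" --pt "0 0 0 0" --fingers 0.064

```text
time: 13.15
tool_pos: [0.6119, 0.3377, 0.0111]
tcp_rot: [-1.201, -1.222, 1.222]
wrist_force: [-0.2, 0.6, -0.4]
width: 0.75
```

>>> arm_command --pt "0 -0.01 0 0" --pt "0 -0.03 0 0" --pt "0 -0.05 0 0" --pt "0 -0.05 0 0" --pt "0 0 0 0" --pt "0 0 0 0"

```text
time: 13.9
tool_pos: [0.6119, 0.3377, 0.152]
tcp_rot: [-1.201, -1.223, 1.221]
wrist_force: [0.2, -0.3, -0.6]
width: 0.749
```

```bash
python3 look.py L7 75
```

```text
t 13.9 tcp [611.9 337.7 152. ] xdir 90.99 q [ 0.47  0.36  1.63  0.    1.15 -1.12] wf [ 0.2 -0.3 -0.6]
(67, 268, 27, 15) [705.7 110.9] [37.1 15. ] 88.6 ext [698.  92.] [713. 130.]
(4, 263, 20, 11) [709.3  -7.5] [14.8 38.9] 7.1 ext [702. -27.] [719.  12.]
(0, 186, 39, 92) [662.7  -4.2] [118.9  87.8] 4.8 ext [601. -43.] [724.  43.]
(31, 184, 79, 105) [660. 107.] [ 93.8 121.2] 88.5 ext [599.  59.] [721. 155.]
(3, 126, 72, 41) [560.3  65.9] [ 23.1 117.8] 8.8 ext [541.   7.] [580. 125.]
(81, 118, 45, 39) [556.2 160.5] [36.5 54.5] 2.8 ext [538. 133.] [575. 187.]
(0, 31, 12, 32) [434.1  18.7] [39.8 21.1] 4.1 ext [415.   7.] [455.  30.]
(135, 0, 72, 30) [442.9 233. ] [66.4 29.5] 82.9 ext [425. 199.] [455. 268.]
```

View pics/L7_raw.png

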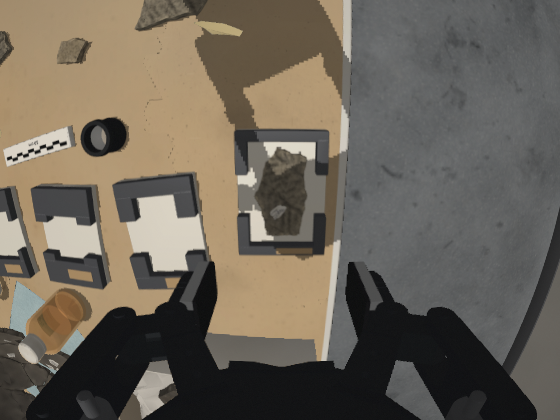

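Broad sherd sits centred and flat at (285,195). Next: slim.

>>> arm_command --pt "-0.025 0 0.044 0" --pt "-0.025 0 0.044 0" --pt "-0.025 0 0.044 0" --pt "-0.025 0 0.044 0" --pt "0 0 0 0.161" --pt "0 0 0 0.161" --pt "0 0 0 0.161" --pt "0 0 0 0.161" --pt "0 0 0 0.161" --pt "0 0 0 0.161" --pt "0 0 0 0.161" --pt "0 0 0 0.161" --pt "0 0 0 0.161" --pt "0 0.04 0 0" --pt "0 0.035 0 0" --pt "0 0 0 0" --pt "0 0 0 0" --fingers 0.05

```text
time: 16.08
tool_pos: [0.4375, 0.2346, 0.0762]
tcp_rot: [-1.568, -0.108, 0.11]
wrist_force: [0.4, -0.6, 1.1]
width: 0.587
```

```bash
python3 look.py L8 75
```

```text
t 16.075 tcp [437.5 234.6  76.2] xdir 7.96 q [ 0.44  0.08  2.13 -0.    0.93  0.3 ] wf [ 0.4 -0.6  1.1]
(387, 365, 44, 48) [585.   70.4] [ 28.4 101.8] 43.3 ext [559.  40.] [629. 116.]
(152, 357, 32, 27) [352.   59.7] [57.8 20.9] 63.4 ext [331.  38.] [366.  87.]
(500, 348, 23, 26) [708.  110.5] [37.4 16.4] 86.8 ext [700.  91.] [717. 129.]
(280, 328, 31, 34) [466.1 123.1] [37.4 24.1] 79.6 ext [453. 103.] [478. 142.]
(453, 220, 107, 95) [648.8 223.3] [130.9  88. ] 5.7 ext [580. 176.] [718. 271.]
(261, 171, 41, 99) [437.5 233.6] [28.4 74.1] 8.0 ext [423. 198.] [456. 270.]
(130, 102, 60, 92) [344.9 274.9] [79.1  7.1] 58.8 ext [324. 241.] [365. 309.]
```

View pics/L8_raw.png

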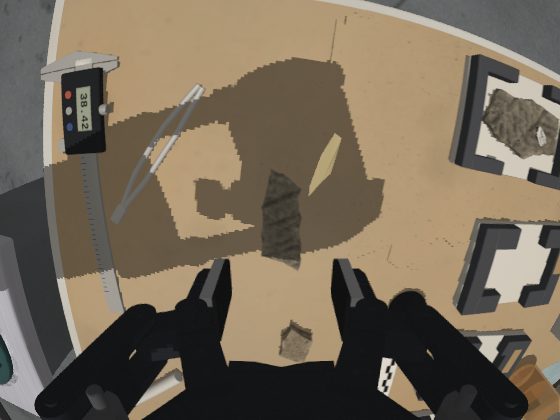

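>>> arm_command --pt "0 0.03 0 0" --pt "0 0.025 0 0" --pt "0 0.01 0 0" --pt "0 0.0065 0 0" --pt "0 0 0 0" --pt "0 0 0 0" --pt "0 0 0 0"

```text
time: 17.0
tool_pos: [0.4382, 0.2349, 0.0055]
tcp_rot: [-1.568, -0.11, 0.108]
wrist_force: [-0.0, -0.1, 0.1]
width: 0.585
```

>>> arm_command --pt "0 0 0 0" --pt "0 0 0 0" --pt "0 0 0 0" --pt "0 0 0 0" --pt "0 0 0 0" --pt "0 0 0 0" --fingers 0.01

```text
time: 17.75
tool_pos: [0.438, 0.2348, 0.0053]
tcp_rot: [-1.568, -0.11, 0.109]
wrist_force: [-0.3, -0.3, 4.7]
width: 0.316
```

>>> arm_command --pt "0 -0.01 0 0" --pt "0 -0.02 0 0" --pt "0 -0.03 0 0" --pt "0 -0.03 0 0" --pt "0.0535 0 -0.0111 0" --pt "0.0535 0 -0.0111 0" --pt "0.0535 0 -0.0111 0" --pt "0.0535 0 -0.0111 0" --pt "0 0 0 -0.1687" --pt "0 0 0 -0.1687" --pt "0 0 0 -0.1687" --pt "0 0 0 -0.1687" --pt "0 0 0 -0.1687" --pt "0 0 0 -0.1687" --pt "0 0 0 -0.1687" --pt "0 0 0 -0.1687" --pt "0 0 0 -0.1687" --pt "0 0 0 0" --pt "0 0 0 0"

```text
time: 20.12
tool_pos: [0.6556, 0.2203, 0.0947]
tcp_rot: [-1.168, -1.27, 1.271]
wrist_force: [-0.4, -0.1, -0.2]
width: 0.313
```

```bash
python3 look.py L9 75
```

```text
t 20.125 tcp [655.6 220.3  94.7] xdir 94.8 q [ 0.29  0.4   1.69  0.    1.05 -1.37] wf [-0.4 -0.1 -0.2]
(249, 298, 72, 45) [746.7 233. ] [62.7 42.1] 87.2 ext [724. 201.] [768. 264.]
(123, 257, 40, 21) [706.3 110.9] [35.7 14.2] 88.3 ext [699.  93.] [714. 129.]
(22, 245, 29, 17) [710.5  -7.7] [14.4 37.2] 4.0 ext [703. -26.] [718.  11.]
(472, 156, 16, 48) [610.  373.3] [38.5  8.1] 0.3 ext [591. 369.] [629. 377.]
(0, 138, 71, 156) [694.1 -10.9] [100.  197.2] 72.9 ext [603. -88.] [774.  37.]
(42, 55, 119, 55) [561.7  74.4] [ 22.2 108.1] 8.7 ext [543.  20.] [580. 129.]
(0, 48, 28, 58) [544.4 -32.2] [57.9 40.2] 4.0 ext [517. -54.] [573. -12.]
(188, 44, 58, 53) [552.7 165.3] [38.1 42. ] 0.9 ext [534. 144.] [572. 186.]
```

View pics/L9_raw.png

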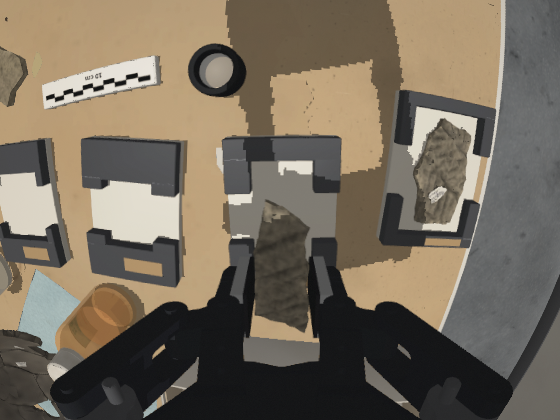

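>>> arm_command --pt "0 0.03 0 0" --pt "0 0.025 0 0" --pt "0 0.012 0 0" --pt "0 0.007 0 0" --pt "0 0.003 0 0" --pt "0 0 0 0" --pt "0 0 0 0"

```text
time: 21.05
tool_pos: [0.6565, 0.2206, 0.0188]
tcp_rot: [-1.168, -1.274, 1.272]
wrist_force: [0.4, -0.0, -0.3]
width: 0.315
```

>>> arm_command --pt "0 0.002 0 0" --pt "0 0.002 0 0" --pt "0 0 0 0" --pt "0 0 0 0"

```text
time: 21.55
tool_pos: [0.6557, 0.2203, 0.0137]
tcp_rot: [-1.167, -1.272, 1.273]
wrist_force: [-0.3, -0.4, -0.4]
width: 0.315
```

```bash
python3 look.py L10 75|head -1
```

```text
t 21.55 tcp [655.7 220.3  13.7] xdir 94.95 q [ 0.29  0.49  1.73 -0.    0.92 -1.37] wf [-0.3 -0.4 -0.4]
```

View pics/L10_raw.png

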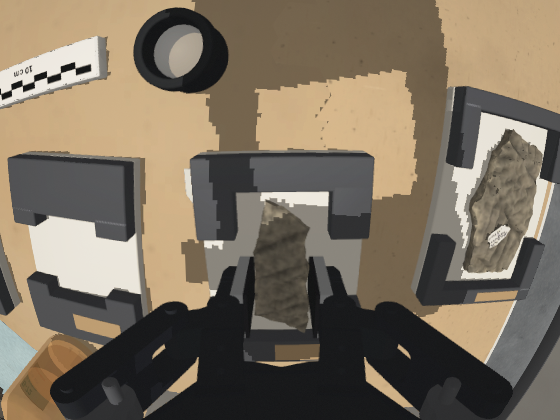

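>>> arm_command --pt "0 0.001 0 0" --pt "0 0.0005 0 0" --pt "0 0 0 0"

```text
time: 21.98
tool_pos: [0.6559, 0.2204, 0.0133]
tcp_rot: [-1.167, -1.273, 1.273]
wrist_force: [-2.2, -0.7, 5.0]
width: 0.306
```

Contact. Release, back off, look.

>>> arm_command --pt "0 0 0 0" --pt "0 0 0 0" --pt "0 0 0 0" --pt "0 0 0 0" --fingers 0.05

```text
time: 22.48
tool_pos: [0.6556, 0.2203, 0.0121]
tcp_rot: [-1.167, -1.272, 1.273]
wrist_force: [0.3, 0.1, -0.3]
width: 0.582
```

>>> arm_command --pt "0 -0.01 0 0" --pt "0 -0.03 0 0" --pt "0 -0.05 0 0" --pt "0 -0.05 0 0" --pt "0 0 0 0" --pt "0 0 0 0"

```text
time: 23.22
tool_pos: [0.6557, 0.2203, 0.1529]
tcp_rot: [-1.167, -1.273, 1.272]
wrist_force: [-0.1, -0.7, -1.5]
width: 0.585
```

```bash
python3 look.py L11 75
```

```text
t 23.225 tcp [655.7 220.3 152.9] xdir 94.95 q [ 0.29  0.35  1.64 -0.    1.15 -1.37] wf [-0.1 -0.7 -1.5]
(148, 229, 35, 18) [705.4 111.4] [35.8 14.4] 88.3 ext [698.  93.] [713. 129.]
(54, 223, 27, 13) [709.8  -7.1] [14.  37.3] 6.1 ext [701. -26.] [718.  11.]
(442, 145, 14, 42) [609.8 375.2] [40.1  8.9] 0.6 ext [590. 371.] [630. 380.]
(21, 130, 78, 111) [664.6 -15.7] [117.   94.5] 4.6 ext [604. -66.] [726.  35.]
(0, 124, 19, 45) [621.7 -87.8] [33.5 51.6] 83.5 ext [ 594. -107.] [645. -70.]
(79, 63, 104, 42) [560.2  65.7] [ 23.4 113.8] 8.7 ext [542.   9.] [579. 123.]
(208, 56, 45, 41) [552.5 166. ] [36.4 39.6] 3.0 ext [534. 146.] [571. 186.]
(13, 49, 51, 53) [540.6 -55. ] [80.9 48.3] 63.3 ext [513. -94.] [573. -13.]
```

View pics/L11_raw.png

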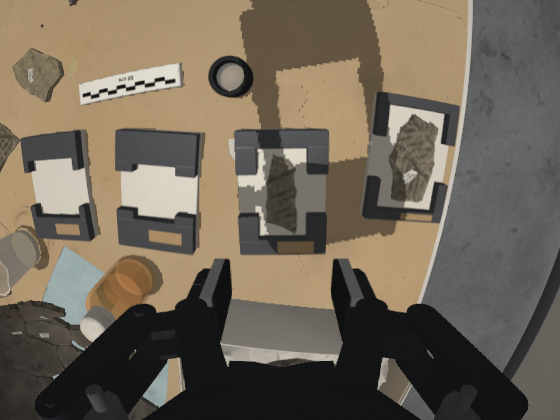

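>>> arm_command --pt "-0.02 0 0.0494 0" --pt "-0.02 0 0.0494 0" --pt "-0.02 0 0.0494 0" --pt "-0.02 0 0.0494 0" --pt "0 0 0 0.1833" --pt "0 0 0 0.1833" --pt "0 0 0 0.1833" --pt "0 0 0 0.1833" --pt "0 0 0 0.1833" --pt "0 0 0 0.1833" --pt "0 0 0 0.1833" --pt "0 0 0 0.1833" --pt "0 0 0 0.1833" --pt "0 0 0 0.1833" --pt "0 0.04 0 0" --pt "0 0.035 0 0" --pt "0 0 0 0" --pt "0 0 0 0"

```text
time: 25.52
tool_pos: [0.4656, 0.1235, 0.0773]
tcp_rot: [-1.567, 0.139, -0.137]
wrist_force: [0.2, -1.0, 0.9]
width: 0.584
```

```bash
python3 look.py L12 75
```

```text
t 25.525 tcp [465.6 123.5  77.3] xdir -10.07 q [0.21 0.05 2.16 0.   0.93 0.38] wf [ 0.2 -1.   0.9]
(537, 288, 15, 31) [711.9  -7.7] [15.9 37.1] 4.6 ext [703. -26.] [721.  11.]
(261, 196, 37, 48) [464.4 124.4] [35.7 25.4] 81.0 ext [452. 106.] [478. 143.]
(373, 113, 64, 57) [555.9 169. ] [35.5 46. ] 64.6 ext [534. 149.] [578. 188.]
(71, 9, 30, 94) [345.4 274.3] [72.6  6.8] 58.7 ext [327. 243.] [365. 306.]
```

View pics/L12_raw.png

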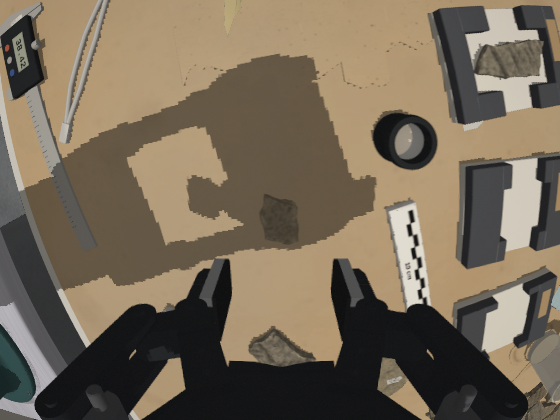

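```bash
python3 - <<'E'
from h import *
d=np.load("L12.npy",allow_pickle=True).item();s,c=d["s"],d["c"];im=c["color"]
hsv=cv2.cvtColor(cv2.GaussianBlur(im,(3,3),0),cv2.COLOR_RGB2HSV)
for th in(70,76,80):
    m=(hsv[:,:,1]<th).astype(np.uint8)
    n,lab=cv2.connectedComponents(m);l=lab[220,279]
    q=max(cv2.findContours((lab==l).astype(np.uint8),cv2.RETR_EXTERNAL,cv2.CHAIN_APPROX_NONE)[0],key=cv2.contourArea)
    for z in (.003,.01):
        w=pix2w(c,q[:,0],z,s)[:,:2]*1000;r=cv2.minAreaRect(w.astype(np.float32));print(th,z,np.round(r[0],1),np.round(r[1],1),round(r[2],1))
o=im[:,:,::-1].copy();cv2.drawContours(o,[q],-1,(0,0,255),1);cv2.imwrite("pics/sm.png",cv2.resize(o[170:270,230:330],None,fx=5,fy=5))
E
```

```text
70 0.003 [495.9 147. ] [349.7 554.9] 79.7
70 0.01 [495.4 148.8] [338.5 537. ] 79.7
76 0.003 [463.8 123.4] [37.7 26.5] 81.0
76 0.01 [464.3 125.9] [36.5 25.6] 81.0
80 0.003 [428.7 -13.8] [ 552.  1074.8] 80.6
80 0.01 [430.4  -6.9] [ 534.3 1040.3] 80.6
```

View pics/sm.png

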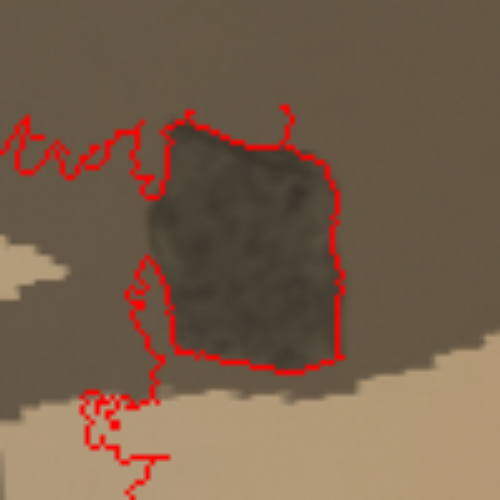

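>>> arm_command --pt "-0.0015 0.03 0 0" --pt "0 0.025 0 0" --pt "0 0.01 0 0" --pt "0 0.007 0 0" --pt "0 0 0 0" --pt "0 0 0 0" --pt "0 0 0 0"

```text
time: 26.45
tool_pos: [0.465, 0.1239, 0.006]
tcp_rot: [-1.566, 0.137, -0.139]
wrist_force: [0.4, 0.2, -0.8]
width: 0.583
```

>>> arm_command --pt "0 0 0 0" --pt "0 0 0 0" --pt "0 0 0 0" --pt "0 0 0 0" --pt "0 0 0 0" --pt "0 0 0 0" --fingers 0.01

```text
time: 27.2
tool_pos: [0.4648, 0.1239, 0.0057]
tcp_rot: [-1.566, 0.137, -0.139]
wrist_force: [0.3, -0.7, 5.1]
width: 0.283
```

>>> arm_command --pt "0 -0.01 0 0" --pt "0 -0.02 0 0" --pt "0 -0.03 0 0" --pt "0 -0.03 0 0" --pt "0 0 0 0" --pt "0 0 0 0"

```text
time: 27.95
tool_pos: [0.4636, 0.1237, 0.0947]
tcp_rot: [-1.567, 0.139, -0.137]
wrist_force: [0.1, -0.2, -0.3]
width: 0.285
```

```bash
python3 look.py L13 75
```

```text
t 27.95 tcp [463.6 123.7  94.7] xdir -10.07 q [0.21 0.03 2.15 0.   0.97 0.38] wf [ 0.1 -0.2 -0.3]
(376, 383, 43, 34) [ 562.4 -134.9] [14.9 99.6] 31.3 ext [ 531. -178.] [588. -90.]
(245, 337, 25, 28) [416.8  -9.9] [36.2 22.6] 79.3 ext [403. -29.] [425.   9.]
(529, 279, 14, 31) [710.6  -7.2] [15.4 37. ] 4.8 ext [702. -26.] [719.  11.]
(252, 278, 66, 90) [446.1  17.6] [ 54.4 108.1] 3.6 ext [419. -36.] [475.  71.]
(542, 166, 14, 40) [706.4 111.2] [36.2 15.3] 88.1 ext [698.  93.] [714. 129.]
(369, 112, 59, 52) [555.1 168.4] [35.2 44.8] 76.8 ext [533. 149.] [577. 188.]
(84, 12, 30, 93) [344.9 273.7] [76.3  7.3] 59.7 ext [325. 241.] [364. 307.]
```

View pics/L13_raw.png

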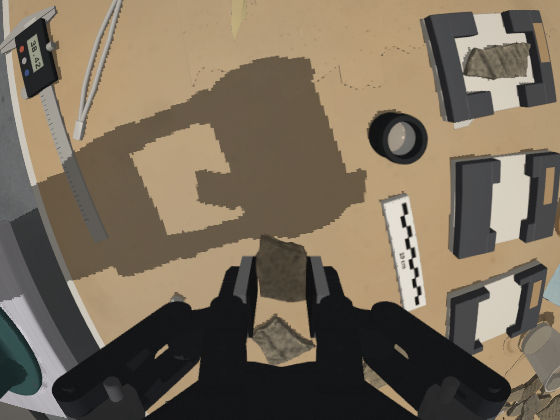

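>>> arm_command --pt "0.0504 0 0.0031 0" --pt "0.0504 0 0.0031 0" --pt "0.0504 0 0.0031 0" --pt "0.0504 0 0.0031 0" --pt "0 0 0 -0.1719" --pt "0 0 0 -0.1719" --pt "0 0 0 -0.1719" --pt "0 0 0 -0.1719" --pt "0 0 0 -0.1719" --pt "0 0 0 -0.1719" --pt "0 0 0 -0.1719" --pt "0 0 0 -0.1719" --pt "0 0 0 -0.1719" --pt "0 0 0 -0.1719" --pt "0 0 0 0" --pt "0 0 0 0"

```text
time: 30.0
tool_pos: [0.6642, 0.1007, 0.094]
tcp_rot: [-1.222, -1.185, 1.188]
wrist_force: [-0.3, 0.1, -0.4]
width: 0.286
```

```bash
python3 look.py L14 75
```

```text
t 30.0 tcp [664.2 100.7  94. ] xdir 88.27 q [ 0.11  0.37  1.73  0.    1.04 -1.43] wf [-0.3  0.1 -0.4]
(131, 268, 42, 17) [710.4  -7. ] [14.1 36.1] 4.5 ext [702. -25.] [719.  11.]
(500, 81, 60, 137) [611.  322.5] [116.1  80.5] 1.1 ext [553. 282.] [669. 364.]
(153, 46, 156, 63) [562.1  68.2] [ 22.1 105.6] 8.8 ext [544.  15.] [580. 121.]
(45, 39, 80, 69) [538.5 -54.8] [78.5 48.5] 58.6 ext [511. -94.] [573. -14.]
(349, 36, 60, 53) [552.  174.2] [37.9 46.3] 15.4 ext [532. 152.] [571. 197.]
```

View pics/L14_raw.png

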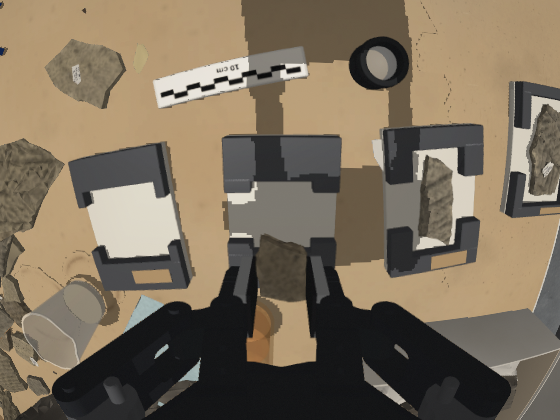

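>>> arm_command --pt "0 0.03 0 0" --pt "0 0.025 0 0" --pt "0 0.012 0 0" --pt "0 0.007 0 0" --pt "0 0.002 0 0" --pt "0 0 0 0" --pt "0 0 0 0"

```text
time: 30.92
tool_pos: [0.6657, 0.1009, 0.0203]
tcp_rot: [-1.223, -1.19, 1.188]
wrist_force: [-0.3, 0.2, -0.8]
width: 0.283
```

>>> arm_command --pt "0 0.002 0 0" --pt "0 0.0015 0 0" --pt "0 0 0 0" --pt "0 0 0 0"

```text
time: 31.42
tool_pos: [0.6649, 0.1007, 0.0157]
tcp_rot: [-1.222, -1.189, 1.189]
wrist_force: [0.1, -0.3, 0.5]
width: 0.283
```

```bash
python3 look.py L15 75|head -1
```

```text
t 31.425 tcp [664.9 100.7  15.7] xdir 88.43 q [ 0.11  0.46  1.77 -0.    0.91 -1.43] wf [ 0.1 -0.3  0.5]
```

View pics/L15_raw.png

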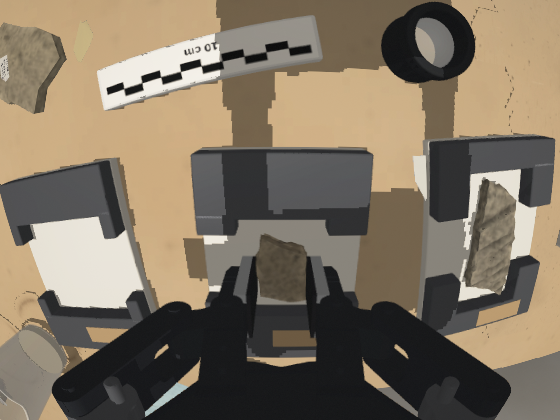

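>>> arm_command --pt "0 0.001 0 0" --pt "0 0.001 0 0" --pt "0 0 0 0" --pt "0 0 0 0"

```text
time: 31.98
tool_pos: [0.665, 0.1008, 0.0139]
tcp_rot: [-1.222, -1.189, 1.189]
wrist_force: [-0.2, 0.2, 1.0]
width: 0.284
```

>>> arm_command --pt "0 0.001 0 0" --pt "0 0 0 0" --pt "0 0 0 0"

```text
time: 32.35
tool_pos: [0.6651, 0.1008, 0.0138]
tcp_rot: [-1.222, -1.189, 1.189]
wrist_force: [-3.3, 0.1, 5.4]
width: 0.282
```

>>> arm_command --pt "0 0 0 0" --pt "0 0 0 0" --pt "0 0 0 0" --pt "0 0 0 0" --fingers 0.05

```text
time: 32.85
tool_pos: [0.6649, 0.1008, 0.0125]
tcp_rot: [-1.222, -1.189, 1.189]
wrist_force: [0.6, -0.4, -0.1]
width: 0.585
```

>>> arm_command --pt "0 -0.01 0 0" --pt "0 -0.03 0 0" --pt "0 -0.05 0 0" --pt "0 -0.05 0 0" --pt "0 0 0 0" --pt "0 0 0 0"

```text
time: 33.6
tool_pos: [0.665, 0.1008, 0.1534]
tcp_rot: [-1.223, -1.19, 1.188]
wrist_force: [0.0, 0.0, -0.6]
width: 0.586
```

```bash
python3 look.py L16 75
```

```text
t 33.6 tcp [665.  100.8 153.4] xdir 88.42 q [ 0.11  0.31  1.69 -0.    1.14 -1.43] wf [ 0.   0.  -0.6]
(155, 237, 36, 15) [709.5  -6.7] [14.4 36.4] 4.0 ext [702. -25.] [717.  12.]
(275, 232, 39, 14) [705.6 111.8] [35.6 13.2] 88.3 ext [698.  94.] [713. 129.]
(0, 221, 8, 50) [ 720.8 -258.1] [14.8 79.5] 63.8 ext [ 683. -282.] [ 753. -243.]
(178, 56, 125, 50) [560.1  65.8] [ 23.7 111.7] 8.5 ext [541.  10.] [579. 122.]
(336, 49, 46, 42) [552.  172.8] [36.7 42.9] 16.7 ext [533. 152.] [571. 194.]
(83, 47, 70, 58) [539.5 -54.5] [78.4 46.7] 63.6 ext [512. -92.] [573. -15.]
(0, 0, 23, 14) [ 425.6 -208.5] [45.1 16.5] 70.5 ext [ 410. -227.] [ 431. -185.]
```

View pics/L16_raw.png

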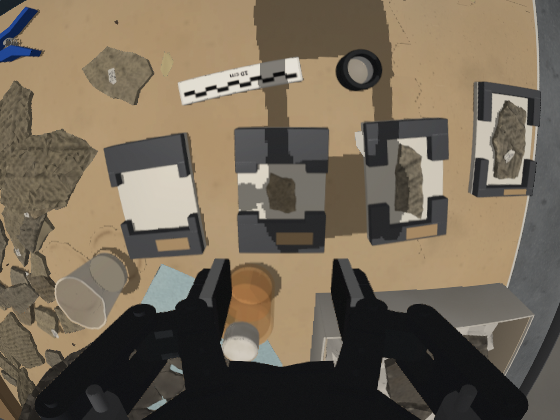

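>>> arm_command --pt "-0.0268 0 0.0555 0" --pt "-0.0268 0 0.0555 0" --pt "-0.0268 0 0.0555 0" --pt "-0.0268 0 0.0555 0" --pt "0 0 0 0.1714" --pt "0 0 0 0.1714" --pt "0 0 0 0.1714" --pt "0 0 0 0.1714" --pt "0 0 0 0.1714" --pt "0 0 0 0.1714" --pt "0 0 0 0.1714" --pt "0 0 0 0.1714" --pt "0 0 0 0.1714" --pt "0 0.03 0 0" --pt "0 0 0 0" --pt "0 0 0 0" --fingers 0.072

```text
time: 35.65
tool_pos: [0.4394, -0.0002, 0.1222]
tcp_rot: [-1.571, 0.001, 0.002]
wrist_force: [0.6, 1.1, 0.3]
width: 0.84
```

```bash
python3 look.py L17 75; python3 - <<'E'
import cv2;a=cv2.imread('pics/L17_raw.png');cv2.imwrite('pics/L17z.png',cv2.resize(a[120:320,180:380],None,fx=3,fy=3,interpolation=cv2.INTER_CUBIC))
E
```

```text
t 35.65 tcp [ 4.394e+02 -2.000e-01  1.222e+02] xdir 0.04 q [-0.06 -0.09  2.2   0.    1.03 -0.06] wf [0.6 1.1 0.3]
(402, 390, 39, 28) [ 625.5 -266.3] [48.2 45.3] 44.1 ext [ 594. -298.] [ 648. -242.]
(537, 198, 14, 34) [711.4  -6.8] [15.8 36.2] 4.7 ext [703. -25.] [720.  11.]
(451, 183, 109, 90) [674.2 -18.5] [155.5  87.4] 4.2 ext [594. -66.] [754.  26.]
(254, 170, 65, 66) [438.3  -2.1] [49.1 49.6] 28.3 ext [417. -30.] [471.  27.]
(513, 92, 26, 26) [664.1 100.5] [34.3 18.1] 30.7 ext [646.  87.] [679. 113.]
(406, 63, 35, 130) [554.7  66.7] [ 24.5 106. ] 8.6 ext [536.  14.] [574. 120.]
(464, 47, 96, 106) [656.6 101.2] [ 81.1 126.5] 88.4 ext [592.  59.] [719. 143.]
(462, 0, 98, 31) [654.9 184. ] [132.1  31.7] 16.1 ext [589. 164.] [715. 218.]
(401, 0, 52, 29) [556.9 162.4] [49.5 24.5] 10.9 ext [532. 148.] [579. 179.]
```

View pics/L17z.png

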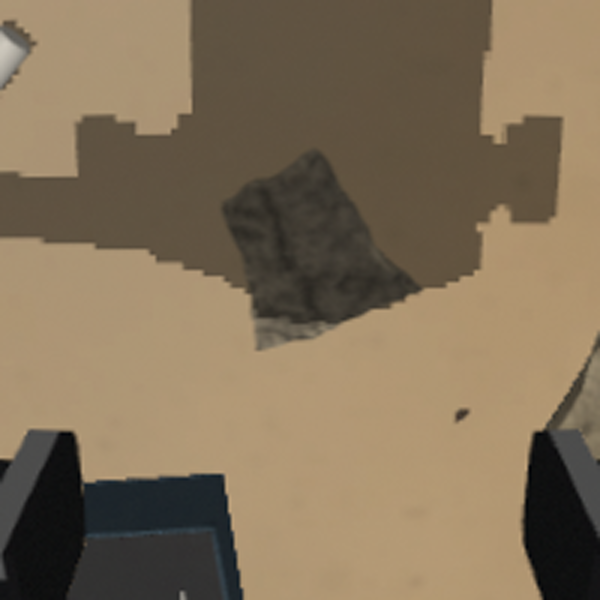

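View pics/L17_raw.png

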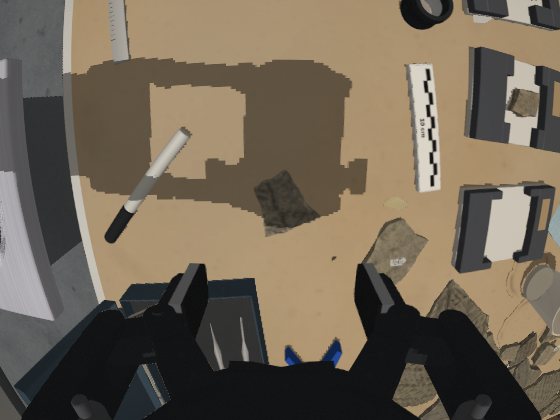

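```bash
python3 - <<'E'
from h import *
d=np.load("L17.npy",allow_pickle=True).item();s,c=d["s"],d["c"];im=c["color"]
hsv=cv2.cvtColor(im,cv2.COLOR_RGB2HSV)
m=(hsv[:,:,1]<76).astype(np.uint8)
n,lab=cv2.connectedComponents(m);l=lab[205,280]
q=max(cv2.findContours((lab==l).astype(np.uint8),cv2.RETR_EXTERNAL,cv2.CHAIN_APPROX_NONE)[0],key=cv2.contourArea)
print(cv2.boundingRect(q))
w=pix2w(c,q[:,0],.006,s)[:,:2]*1000
p=cv2.approxPolyDP(w.astype(np.float32),2.5,True)[:,0];print(p.round(1).tolist())
for a in range(0,40,4):
    R=np.array([[np.cos(np.radians(a)),np.sin(np.radians(a))],[-np.sin(np.radians(a)),np.cos(np.radians(a))]])
    r=w@R.T;lo,hi=r.min(0),r.max(0);ce=(lo+hi)/2
    mid=r[abs(r[:,1]-ce[1])<10,0]
    row=r[abs(r[:,1]-ce[1])<1.2,0]
    print(a,(hi-lo).round(1),"c",(R.T@ce).round(1),"band22 width",(mid.max()-mid.min()).round(1),"mid",(row.max()-row.min()).round(1),"mid ctr",((row.max()+row.min())/2-ce[0]).round(1))
M=cv2.moments(w.astype(np.float32));print(M['m10']/M['m00'],M['m01']/M['m00'])
E
```

```text
(253, 170, 67, 67)
[[442.3999938964844, 27.299999237060547], [415.8999938964844, 10.399999618530273], [422.3999938964844, -2.5999999046325684], [426.20001220703125, -30.899999618530273], [471.6000061035156, -12.300000190734863], [457.6000061035156, 1.7999999523162842]]
0 [55.6 58.2] c [443.8  -1.8] band22 width 54.0 mid 39.5 mid ctr -2.5
4 [53.9 57.1] c [443.8  -1.1] band22 width 50.1 mid 38.6 mid ctr -2.9
8 [52.  55.8] c [ 4.437e+02 -3.000e-01] band22 width 46.7 mid 36.5 mid ctr -3.5
12 [49.9 54.4] c [4.436e+02 3.000e-01] band22 width 43.2 mid 36.3 mid ctr -3.8
16 [49.5 52.9] c [442.4   0.5] band22 width 39.6 mid 36.2 mid ctr -3.0
20 [49.7 51.7] c [4.409e+02 1.000e-01] band22 width 39.0 mid 36.5 mid ctr -1.3
24 [49.7 50.4] c [439.5  -0.5] band22 width 39.8 mid 37.5 mid ctr -0.3
28 [49.5 49.9] c [438.4  -1.8] band22 width 40.4 mid 36.7 mid ctr 1.1
32 [49.  51.2] c [437.6  -3.3] band22 width 41.9 mid 37.4 mid ctr 2.2
36 [48.3 52.9] c [436.9  -4.8] band22 width 44.4 mid 38.0 mid ctr 3.0
440.2425644308044 -2.696401996145087
```

The square sherd shows a waist of ~40 mm across its own y at 22° (not the stated 50), symmetric; gripping there.

>>> arm_command --pt "0 0 0 -0.13" --pt "0 0 0 -0.13" --pt "0 0 0 -0.13" --pt "0 0.03 0 0" --pt "0 0.03 0 0" --pt "0 0 0 0" --pt "0 0 0 0" --pt "0 0 0 0"

```text
time: 36.7
tool_pos: [0.4417, -0.0003, 0.0645]
tcp_rot: [-1.55, -0.309, 0.304]
wrist_force: [0.9, 0.1, 0.6]
width: 0.842
```

```bash
python3 look.py L18 76
```

```text
t 36.7 tcp [ 4.417e+02 -3.000e-01  6.450e+01] xdir 22.39 q [-0.06 -0.01  2.25  0.    0.9  -0.45] wf [0.9 0.1 0.6]
(244, 190, 71, 71) [ 4.395e+02 -4.000e-01] [48.8 50. ] 24.4 ext [416. -31.] [472.  28.]
(497, 141, 63, 128) [639.6 101.7] [ 81.2 105. ] 88.4 ext [586.  60.] [691. 143.]
(427, 129, 75, 146) [550.4  66.4] [ 26.1 104.6] 8.8 ext [530.  14.] [571. 120.]
(493, 53, 67, 66) [559.5 171.4] [70.4 50.7] 25.0 ext [526. 146.] [602. 209.]
```

View pics/L18_raw.png

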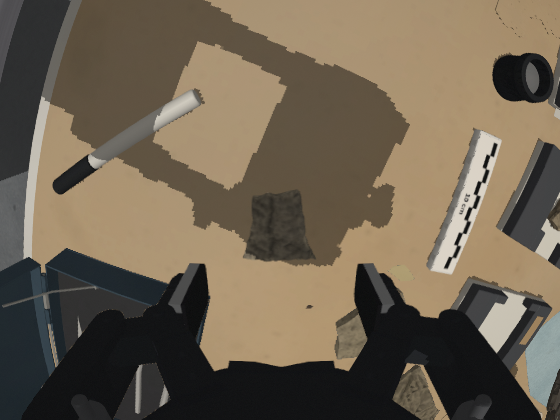

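```bash
python3 - <<'E'
from h import *
d=np.load("L17.npy",allow_pickle=True).item()
for z in(0,.03):print(pix2w(d["c"],[(255,279),(122,290),(190,282)],z,d["s"]).round(3).tolist())
t=read_camera("top")
for z in(0,.03):print(pix2w(t,[(306,248)],z).round(3))
E
```

```text
[[0.415, -0.078, 0.0], [0.271, -0.099, 0.0], [0.35, -0.083, 0.0]]
[[0.418, -0.06, 0.03], [0.29, -0.079, 0.03], [0.36, -0.065, 0.03]]
[[ 0.421 -0.077  0.   ]]
[[ 0.418 -0.076  0.03 ]]
```

>>> arm_command --pt "-0.0015 0.025 0.0 0" --pt "0 0.018 0 0" --pt "0 0.01 0 0" --pt "0 0.005 0 0" --pt "0 0 0 0" --pt "0 0 0 0" --pt "0 0 0 0"

```text
time: 37.67
tool_pos: [0.4393, -0.0009, 0.0053]
tcp_rot: [-1.549, -0.307, 0.306]
wrist_force: [0.5, 0.9, -0.3]
width: 0.842
```

>>> arm_command --pt "0 0.0015 0 0" --pt "0 0 0 0" --pt "0 0 0 0"

```text
time: 38.05
tool_pos: [0.4387, -0.0008, 0.0033]
tcp_rot: [-1.549, -0.306, 0.307]
wrist_force: [0.6, -1.6, 0.1]
width: 0.843
```

>>> arm_command --pt "0 0 0 0" --pt "0 0 0 0" --pt "0 0 0 0" --pt "0 0 0 0" --pt "0 0 0 0" --pt "0 0 0 0" --pt "0 0 0 0" --fingers 0.02 --newtons 30

```text
time: 38.92
tool_pos: [0.4388, -0.0009, 0.0037]
tcp_rot: [-1.549, -0.306, 0.306]
wrist_force: [-2.2, -0.6, 5.2]
width: 0.488
```

```bash
python3 look.py L19 76
```

```text
t 38.925 tcp [438.8  -0.9   3.7] xdir 22.38 q [-0.06  0.09  2.28 -0.    0.76 -0.45] wf [-2.2 -0.6  5.2]
(161, 357, 29, 31) [409.3 -98. ] [34.1 15.5] 76.6 ext [ 398. -113.] [416. -80.]
(227, 310, 110, 58) [456.4 -42.9] [62.7 43.4] 21.7 ext [426. -70.] [490. -14.]
(546, 238, 14, 32) [584.8  67.2] [11.9 23.9] 47.5 ext [579.  63.] [598.  79.]
(466, 143, 94, 177) [545.9  66.4] [ 27.6 101.8] 8.7 ext [525.  15.] [567. 118.]
(553, 56, 7, 41) [538.1 161.1] [ 5.9 23.6] 23.6 ext [534. 151.] [545. 173.]
```

View pics/L19_raw.png

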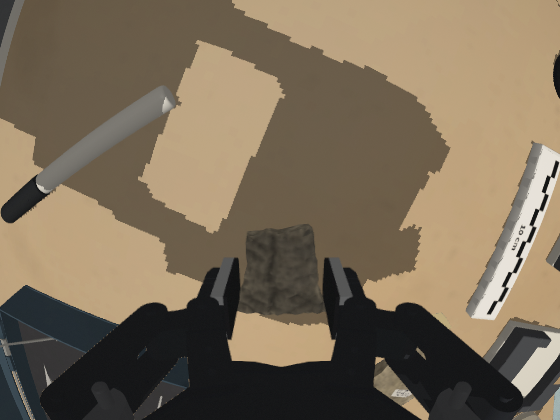

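>>> arm_command --pt "0 -0.005 0 0" --pt "0 -0.005 0 0" --pt "0 -0.005 0 0" --pt "0 0 0 0" --pt "0 0 0 0"

```text
time: 39.6
tool_pos: [0.4387, -0.0008, 0.0183]
tcp_rot: [-1.549, -0.307, 0.307]
wrist_force: [0.3, -0.2, -0.6]
width: 0.485
```

```bash
python3 look.py L20 76|head -1
```

```text
t 39.6 tcp [438.7  -0.8  18.3] xdir 22.39 q [-0.06  0.07  2.28  0.    0.8  -0.45] wf [ 0.3 -0.2 -0.6]
```

View pics/L20_raw.png

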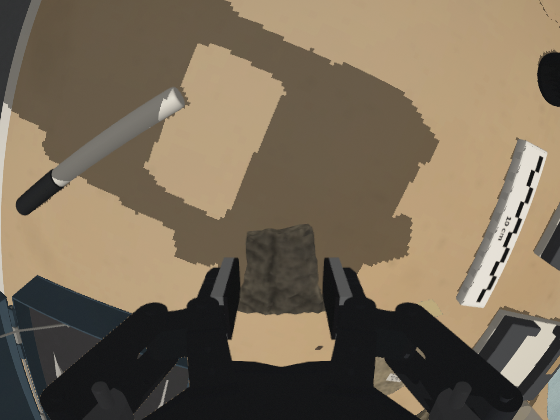

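>>> arm_command --pt "0 -0.02 0 0" --pt "0 -0.03 0 0" --pt "0 -0.025 0 0" --pt "0.0407 0 -0.0214 0" --pt "0.0407 0 -0.0214 0" --pt "0.0407 0 -0.0214 0" --pt "0.0407 0 -0.0214 0" --pt "0.0407 0 -0.0214 0" --pt "0 0 0 -0.1786" --pt "0 0 0 -0.1786" --pt "0 0 0 -0.1786" --pt "0 0 0 -0.1786" --pt "0 0 0 -0.1786" --pt "0 0 0 -0.1786" --pt "0 0 0 -0.1786" --pt "0 0 0 0" --pt "0 0 0 0"

```text
time: 41.78
tool_pos: [0.6674, -0.0222, 0.0929]
tcp_rot: [-1.176, -1.258, 1.259]
wrist_force: [0.4, -0.3, -0.4]
width: 0.486
```

```bash
python3 look.py L21 76
```

```text
t 41.775 tcp [667.4 -22.2  92.9] xdir 93.85 q [-0.07  0.36  1.74  0.    1.04 -1.71] wf [ 0.4 -0.3 -0.4]
(420, 266, 39, 15) [705.9 112.8] [36.2 13.6] 89.4 ext [699.  95.] [713. 131.]
(492, 155, 68, 127) [654.6 211.9] [122.   97.4] 8.0 ext [594. 156.] [716. 268.]
(500, 81, 53, 43) [552.1 182.6] [37.2 67.1] 10.8 ext [531. 149.] [572. 216.]
(338, 68, 139, 33) [561.9  61.4] [ 21.6 106.6] 8.8 ext [544.   8.] [580. 115.]
(198, 0, 108, 85) [538.1 -52.9] [76. 48.] 60.5 ext [511. -91.] [573. -14.]
```

View pics/L21_raw.png

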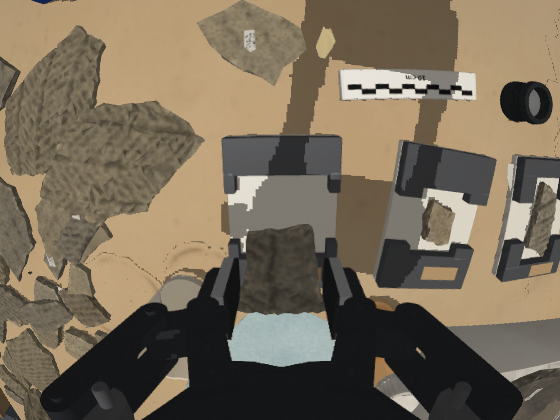

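```bash
python3 - <<'E'
from h import *
t=read_camera("top");cv2.imwrite("pics/tz2.png",cv2.resize(t["color"][90:200,200:360,::-1],None,fx=5,fy=5,interpolation=cv2.INTER_CUBIC))
for z in(0,.08):print(z,pix2w(t,[(305,120),(317,133),(330,120)],z).round(3).tolist())
E
```

```text
0 [[0.765, -0.068, 0.0], [0.729, -0.101, 0.0], [0.767, -0.135, 0.0]]
0.08 [[0.733, -0.065, 0.08], [0.699, -0.096, 0.08], [0.734, -0.128, 0.08]]
```

View pics/tz2.png

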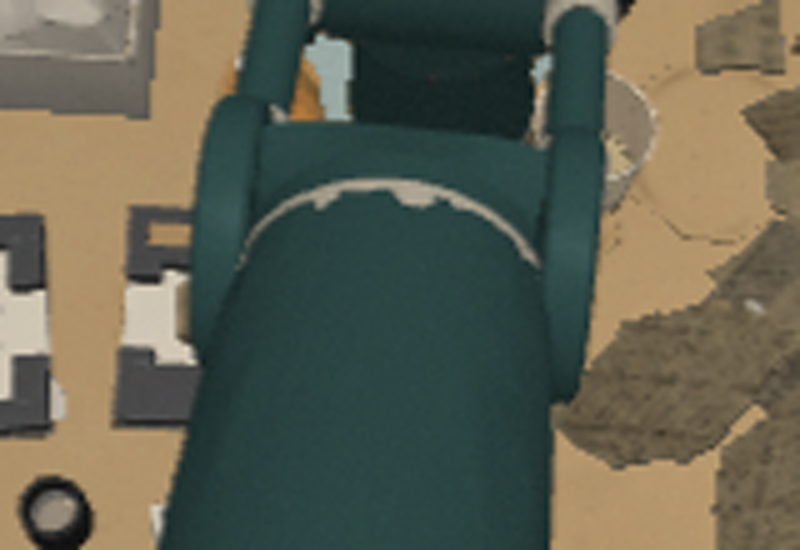

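>>> arm_command --pt "0 0.03 0 0" --pt "0 0.025 0 0" --pt "0 0.012 0 0" --pt "0 0.007 0 0" --pt "0 0.003 0 0" --pt "0 0 0 0" --pt "0 0 0 0"

```text
time: 42.75
tool_pos: [0.6684, -0.0223, 0.0172]
tcp_rot: [-1.177, -1.262, 1.26]
wrist_force: [0.6, 0.3, -1.0]
width: 0.488
```

>>> arm_command --pt "0 0.002 0 0" --pt "0 0.0015 0 0" --pt "0 0 0 0" --pt "0 0 0 0"

```text
time: 43.25
tool_pos: [0.6676, -0.0223, 0.0127]
tcp_rot: [-1.175, -1.261, 1.261]
wrist_force: [-1.0, 0.1, -1.3]
width: 0.488
```

```bash
python3 look.py L22 75|head -1
```

```text
t 43.25 tcp [667.6 -22.3  12.7] xdir 94.02 q [-0.07  0.45  1.79 -0.    0.9  -1.71] wf [-1.   0.1 -1.3]
```

View pics/L22_raw.png

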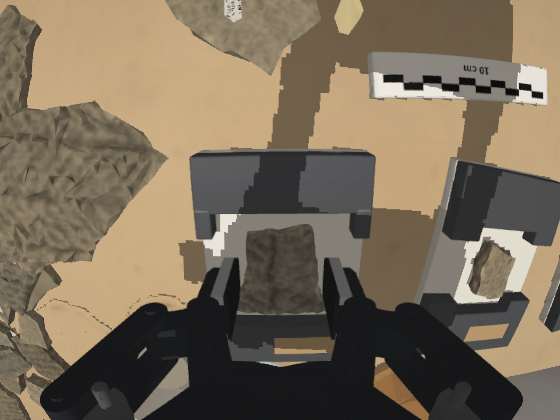

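>>> arm_command --pt "0 0.001 0 0" --pt "0 0.0005 0 0" --pt "0 0 0 0" --pt "0 0 0 0"

```text
time: 43.8
tool_pos: [0.6678, -0.0223, 0.0118]
tcp_rot: [-1.175, -1.261, 1.261]
wrist_force: [-2.1, -0.4, 4.4]
width: 0.485
```

>>> arm_command --pt "0 0 0 0" --pt "0 0 0 0" --pt "0 0 0 0" --pt "0 0 0 0" --fingers 0.062

```text
time: 44.3
tool_pos: [0.6676, -0.0223, 0.0111]
tcp_rot: [-1.175, -1.26, 1.261]
wrist_force: [0.8, -0.3, -0.4]
width: 0.728
```

>>> arm_command --pt "0 -0.01 0 0" --pt "0 -0.03 0 0" --pt "0 -0.05 0 0" --pt "0 -0.05 0 0" --pt "0 -0.03 0.04 0" --pt "0 -0.03 0.04 0" --pt "0 0 0 0" --pt "0 0 0 0" --pt "0 0 0 0"

```text
time: 45.42
tool_pos: [0.588, -0.0278, 0.21]
tcp_rot: [-1.174, -1.26, 1.261]
wrist_force: [0.6, 0.6, 0.1]
width: 0.73
```

```bash
python3 look.py L23 72; python3 - <<'E'
from h import *
d=np.load("L23.npy",allow_pickle=True).item();s,c=d["s"],d["c"]
hsv=cv2.cvtColor(c["color"],cv2.COLOR_RGB2HSV)
c2=read_camera("top");cv2.imwrite("pics/topend.png",c2["color"][:,:,::-1])
E
```

```text
t 45.425 tcp [588.  -27.8 210. ] xdir 94.02 q [-0.09  0.12  1.82  0.    1.21 -1.73] wf [0.6 0.6 0.1]
(380, 279, 22, 11) [706.1 116.6] [14.7 29.1] 0.4 ext [699. 102.] [713. 131.]
(277, 279, 31, 11) [710.7  -5.8] [14.2 36.1] 3.7 ext [703. -24.] [719.  12.]
(374, 237, 22, 29) [661.3  99. ] [36.4 27.2] 1.3 ext [643.  85.] [679. 113.]
(432, 202, 70, 89) [652.2 213.8] [122.2  96.8] 6.3 ext [589. 160.] [716. 267.]
(173, 200, 23, 25) [ 630.  -135.4] [19.3 28. ] 49.3 ext [ 615. -147.] [ 644. -121.]
(244, 196, 75, 97) [663.1 -21.8] [121.   81.2] 4.3 ext [600. -66.] [726.  23.]
(34, 176, 19, 35) [ 623.  -333.3] [26.  58.4] 56.3 ext [ 595. -358.] [ 642. -319.]
(100, 161, 22, 52) [ 605.  -221.9] [27.2 62.3] 72.3 ext [ 574. -243.] [ 636. -213.]
(435, 152, 37, 33) [556.4 178.1] [54.3 35.9] 79.3 ext [537. 151.] [575. 205.]
(318, 150, 97, 26) [558.6  62.9] [ 23.2 107.5] 8.6 ext [540.   8.] [577. 118.]
(45, 126, 44, 45) [ 562.6 -289.8] [46.9 68.6] 47.8 ext [ 532. -326.] [ 587. -254.]
(227, 110, 70, 56) [539.  -52.4] [74.3 47.8] 57.5 ext [514. -90.] [573. -15.]
(73, 0, 172, 40) [ 408.4 -190.2] [218.7  52. ] 84.5 ext [ 372. -297.] [426. -80.]
(0, 0, 59, 154) [ 450.9 -377.5] [232.6 125.8] 3.1 ext [ 338. -447.] [ 567. -316.]
```

View pics/L23_raw.png

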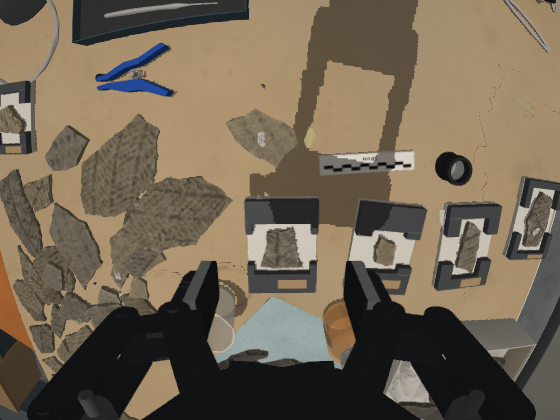

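```bash
python3 - <<'E'
from h import *
P=dict(broad=("L7",(285,195),(611.7,337.1)),slim=("L11",(282,192),(656.2,220.5)),small=("L16",(281,193),(664.3,100.5)),square=("L23",(281,245),(667.5,-22.5)))
for n,(t,uv,pc) in P.items():
    d=np.load(t+".npy",allow_pickle=True).item();s,c=d["s"],d["c"];im=c["color"]
    hsv=cv2.cvtColor(im,cv2.COLOR_RGB2HSV)
    m=((hsv[:,:,1]>38)&(hsv[:,:,2]<150)).astype(np.uint8)
    m=cv2.morphologyEx(m,cv2.MORPH_OPEN,np.ones((3,3),np.uint8))
    k,lab=cv2.connectedComponents(m);l=lab[uv[1],uv[0]]
    q=max(cv2.findContours((lab==l).astype(np.uint8),cv2.RETR_EXTERNAL,cv2.CHAIN_APPROX_NONE)[0],key=cv2.contourArea)[:,0]
    w=pix2w(c,q,.015,s)[:,:2]*1000;r=cv2.minAreaRect(w.astype(np.float32))
    print(n,l,np.round(r[0],1),np.round(r[1],1),round(r[2],1),"off",(np.array(r[0])-pc).round(1))
E
```

```text
broad 6 [609.9 337.1] [80.4 46. ] 1.0 off [-1.8  0. ]
slim 11 [655.5 220.6] [71.2 27.9] 4.2 off [-0.7  0.1]
small 16 [662.6 100.3] [26.  36.7] 89.2 off [-1.7 -0.2]
square 15 [667.1 -23.4] [49.5 46. ] 8.7 off [-0.4 -0.9]
```

View pics/topend.png

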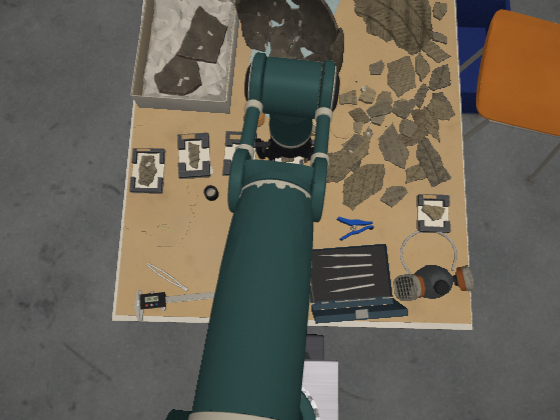

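All four sherds measure within 2 mm of their pad centres. The packed sherd at (433,213) looks unmoved and the robot is clear, so I am handing in.

```bash
python3 -c "
from workcell import job;print(job.finish_job())"
```

```text
the job is handed in; nothing more can be done
None
```

I packed all four sherds (broad, slim, small, square) into their own pads and handed the job in at about 45 s. I lowered each sherd until the wrist felt about 5 N of floor contact, then opened the fingers.

- **Position:** in my last wrist pictures each sherd's outline centre was within about 2 mm of its pad centre. The limit is 14 mm. The pad centres themselves are only good to about 2 mm, from the camera calibration.
- **Height and tilt:** I didn't measure these directly. The tool height at contact matched the 8 mm cut-out floor to within about 0.2 mm, and the sherds look flat in the pictures.
- **Packed sherd:** it looks unmoved in the final top view. I checked it by eye only, and the arm went nowhere near it after crossing the right side of the bench at the start.
- **Disagreement:** the square sherd measured about 37–42 mm across the grip, not the stated 50 mm, because its sides are waisted there. The grip held without slipping.
- **Smaller mismatches:** the small and slim sherds gripped 2–3 mm narrower than stated, and the small sherd's outline measured about 37 × 26 mm rather than 42 × 31 mm.

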